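# Lock the deep-well clamp with the T-key

### The arm

A 6-joint arm with a two-finger parallel gripper is mounted at the origin on a cart in front of the work surface, level with it; the furniture and walls round the work are solid. World frame = base frame: x ahead of the robot, y to its left, z up, the work surface at z = 0. Lengths are in m, angles in degrees, forces in N, time in s.
With the tool pointing down it reaches from about 0.375 to 0.9 m from the base axis. Payload 3.1 kg.
Tool frame: the origin (TCP) lies between the finger pads; the fingertips stand 11 mm ahead of it and the grasp point (between the pads) lies 8 mm behind it; z points along the fingers, y is the direction in which the jaws open and shut (so a half turn about z gives the same grasp; the last joint's range is limited). The gripper opens to 87 mm and grips with 3 to 60 N. Pads are 19 mm wide; open, the fingers measure 117 mm over their backs; the gripper's body (75 mm by 190 mm) begins 51 mm behind the grasp point.
Start: joints at [58.413, 30.224, 82.088, -0, 67.689, -10.227], TCP at [0.228, 0.582, 0.234] pointing down, gripper open.
Joint ranges: [-176.69, 176.69], [-43.24, 126.21], [12.49, 139.97], [-82, 262], [0, 151.66], [-163.58, 163.58]. Speed limits (degrees/s): [159.86, 159.86, 180, 180, 180, 180].

### API

Orientations are given as a 3x3 rotation matrix whose columns are the frame's x, y, z axes.
In Python, from rig import bot, vision gives the robot as it stands. The module is installed in compiled form; this text tells all that it offers.
- The arm moves only by the tool jog_arm, never from a script. Its argument "rows" is a list of rows, each an object with "dp": the shift along the tool's x, y, z in mm, a list of three; "turn": the turn, a rotation vector about the tool's x, y, z in degrees, a list of three; "grip": the opening, from 0 (shut) to 1 (fully open). A call has 1 to 10 rows; each row is the pose to reach, as a shift and turn from the pose commanded when the call began, along the tool's axes at that moment; what a row does not reach only later rows make up. A row lasts 1/10 s, in which the tool goes at most 50 mm and 8.59 degrees, less where a joint would pass 70% of its speed; a pose out of reach is approached as far as the arm can. A call with a gripper value outside its range is refused whole. The fingers move at their own pace and stop on an object; the grip force is fixed at half the most. Time passes only in rows, so rows that repeat a pose let the fingers close. It gives the time, the measured TCP pose, the force and the opening at its end, in the units of the state.
- bot.read_state(): the state, without advancing time (a new reading comes with each control period).
- vision.capture(name): name is "scene" or "top"; returns (picture, depth): 384x512x3 uint8, red, green, blue; 384x512 float32, m along the optical axis (not along the pixel's ray), 0 where there is no reading.
- vision.camera_info(name): a dict with "vertical_fov" (degrees; the focal length in pixels is half the picture's height over the tangent of half this angle, whatever the lens; pixels are square), "cx", "cy" (the principal point, pixels), "position" and "rotation" of the camera in the world. Camera axes: x right, y down, z forward; pixel columns grow to the right and rows downward; lengths in m; the calibration is good to about 2 mm. A picture is of the moment at which its call begins. camera_info takes no time and is no camera call.
- bot.hand_in(): hands the job in, once; it reports no verdict.
The state is a dict: "time_s": time; "joint_positions": joint angles; "qvel": joint speeds; "tau": joint torques, N m; "position": TCP position; "tcp_rot": TCP orientation; "force": force on the tool from outside, world axes, zero at the start; "moment": the same for the moment, N m; "opening": opening from 0.0 (shut) to 1.0 (fully open).
Only numpy, scipy, OpenCV 4.12 (cv2) and the standard library are available. Lean on these libraries where they do the work, as an engineer would, in place of code of your own. Each camera call takes 0.05 s, during which the arm holds its last target.

### The job

Take the T-key from its wooden stand, lower it down the deep well of the clamp base until its socket has dropped fully over the square stem at the bottom, and turn the stem clockwise to its stop so that the jaw clamps the shaft. The stem can stand at any angle, so feel for it gently: do not force the key down or against the well. Then draw the key out and stand it upright, fully down, back in the same hole of the stand.

Things in the scene. Friction and masses are not known exactly. Their poses are not given: they have to be found in the camera images.
- t_key: steel T-key, 0.3 kg, standing socket-down in the stand. Origin at the centre of its horizontal handle bar; z up along the shank, y along the bar. Bar 100 mm (y) x 16 mm (x) x 18 mm (z), grip it across x at the middle; round shank 14 mm diameter below it; lower end is a square socket, 21 mm square outside, 15.5 mm square hole 21 mm deep, opening down. The socket's flats are parallel to the key's x and y. Its end is 150 mm below the origin.
- key_tip (a point): centre of the open lower end of the key's socket, 150 mm below the key's origin
- clamp_base: steel clamping fixture fixed to the bench: plate 105 (x) x 165 (y) x 12 mm, origin under its centre, z up. At y = +45 mm stands the well, a round steel tube 53 mm outside, bore 33 mm, top 112 mm above the bench, its mouth flared to 44 mm over the last 12 mm; at y = -35 mm a turned shaft lies along x in a V-block, its top below 60 mm. Between them a jaw slides towards the shaft, 10 mm from open to clamped.
- well_mouth (a point): centre of the well's flared mouth, 112 mm above the bench, on the bore axis; axes as clamp_base
- well_floor (a point): centre of the well's floor, 12 mm above the bench, on the bore axis. The steel stem stands centred on it: 14 mm square and 15 mm high, with a 3 mm high tapered round nose on top, so its very top is 82 mm below the mouth. A fully seated key stands with its tip on this floor; a key whose socket is not in line with the stem stops on the square's top, 15 mm higher.
- stem (a joint): turn of the square stem, rad: 0 as found, grows clockwise seen from above, stop at 1.0 (clamped). It cannot turn anticlockwise from where it is found. Friction about 0.1 N m, stays where it is left. 0 says nothing of the direction in which its flats stand: that is different each time. The socket has about 0.11 rad of play on it either way.
- stem_push (a joint): how far the stem is pressed down against its thrust spring, m: 0 free, 6 N per mm; pressing it 4 mm (24 N) or more is forcing it
- key_stand: wooden block fixed to the bench, 75 (x) x 95 (y) x 65 mm high, origin under its centre; a round hole of 33 mm diameter, 50 mm deep, at its middle holds the key; two 10 mm holes beside it are spare
- stand_floor (a point): centre of the bottom of the stand's 33 mm hole, 15 mm above the bench

How it is judged:
By the outcome, as a careful person would: the job done as asked, in the order asked, and still so for the second after the job is handed in, with the robot touching nothing.
It also fails if it takes over 67 s, if anything falls off the work surface, if the arm or the gripper's body presses on something with over 40 N, if the wrist force passes 120 N, or if a joint passes its speed limit or range.

## Working session

There is one attempt and no reset: what is moved stays moved. The work goes in short steps, Python scripts to look and compute and a tool call to move; the robot and the scene stay as the last step left them, time stands still between calls to the robot, and variables do not carry over. Pictures are saved under pics/ and viewed, and the job is handed in when it is done.

Besides the shell and the picture viewer there is one more tool, called after ">>>" as a command line: name --argument value ..., lists and objects as JSON in quotes. jog_arm: Moves the arm, as the interface text tells. Its arguments: {"type":"object","properties":{"rows":{"type":"array"}},"required":["rows"]}

```bash
mkdir -p pics
python3 - <<'E'
from rig import bot, vision
import cv2, numpy as np
for n in ("scene","top"):
    p,d=vision.capture(n); np.savez(f"{n}0.npz",p=p,d=d)
    cv2.imwrite(f"pics/{n}0.png",cv2.cvtColor(p,cv2.COLOR_RGB2BGR)); print(n,vision.camera_info(n))
print(bot.read_state())
E
```

```text
scene {'vertical_fov': 55.3228335932382, 'cx': 257.1615887431162, 'cy': 191.5627297410012, 'position': array([ 0.2564395 , -0.46723676,  0.78759058]), 'rotation': array([[ 0.88966886, -0.34252273,  0.30193957],
       [-0.45630689, -0.69089024,  0.5607626 ],
       [ 0.01653316, -0.63667013, -0.77095902]])}
top {'vertical_fov': 52.730234777837346, 'cx': 253.92585685776783, 'cy': 190.35631947589115, 'position': array([ 0.44530759, -0.00599931,  0.97773926]), 'rotation': array([[-0.02128849, -0.99596535,  0.08717691],
       [-0.99971993,  0.02210789,  0.00844443],
       [-0.01033766, -0.08697273, -0.99615705]])}
{'time_s': 0.1, 'joint_positions': array([ 5.84141169e+01,  3.02742676e+01,  8.21495454e+01, -1.72685419e-03,
        6.76890439e+01, -1.02263053e+01]), 'qvel': array([-0.00158134, -0.06617137, -0.2424681 , -0.0385142 ,  0.1427458 ,
       -0.04392916]), 'tau': array([-1.78170080e-04, -4.40987778e+01, -1.77151805e+01,  6.35078084e-02,
        5.33540163e-02, -4.59499608e-05]), 'position': array([0.2272657 , 0.58152611, 0.23265995]), 'tcp_rot': array([[-9.31317020e-01,  3.64208172e-01, -1.00794039e-03],
       [ 3.64209424e-01,  9.31315538e-01, -1.69252313e-03],
       [ 3.22279789e-04, -1.94337699e-03, -9.99998060e-01]]), 'force': array([ 0.01343546, -0.56641644,  0.79616061]), 'moment': array([0.02743041, 0.03924028, 0.01939741]), 'opening': 0.9975764162399672}
```

View pics/scene0.png

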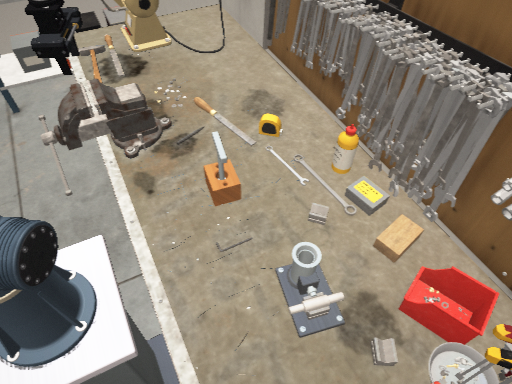

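View pics/top0.png

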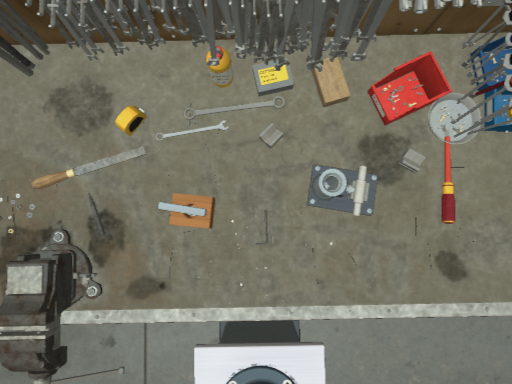

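The scene view shows the key in its stand (220,155–180) and the well mouth at (306,255). In the top view the bar is at (182,209), the stand at (191,211) and the well at (332,183). I'll measure these next.

```bash
cat > h.py <<'E'
import numpy as np, cv2
from rig import bot, vision
def K(n):
    c=vision.camera_info(n); f=192/np.tan(np.radians(c['vertical_fov']/2)); return c,f
def cloud(n,d):
    c,f=K(n); v,u=np.mgrid[:384,:512]
    P=np.stack([(u-c['cx'])/f*d,(v-c['cy'])/f*d,d],-1)
    return P@c['rotation'].T+c['position']
def ray(n,u,v,z):
    c,f=K(n); r=c['rotation']@np.array([(u-c['cx'])/f,(v-c['cy'])/f,1]); return c['position']+r*(z-c['position'][2])/r[2]
def proj(n,X):
    c,f=K(n); q=c['rotation'].T@(np.array(X)-c['position']); return f*q[0]/q[2]+c['cx'],f*q[1]/q[2]+c['cy']
E
python3 - <<'E'
from h import *
for n in("scene","top"):
    z=np.load(n+"0.npz"); d=z['d'];p=z['p']; X=cloud(n,d)
    box=[(150,225,185,235),(300,385,155,225)] if n=="top" else [(195,250,125,210),(270,350,235,340)]
    def sel(b,lo,hi):
        u0,u1,v0,v1=b; m=np.zeros(d.shape,bool); m[v0:v1,u0:u1]=1
        return m&(d>0)&(X[...,2]>lo)&(X[...,2]<hi)
    for nm,b,lo,hi in(("bar",box[0],.155,.19),("stand",box[0],.058,.072),("well",box[1],.104,.12),("plate",box[1],.006,.018),("shaft",box[1],.04,.07)):
        m=sel(b,lo,hi); pts=X[m]
        if len(pts)<5: print(n,nm,len(pts));continue
        r=cv2.minAreaRect((pts[:,:2]*1000).astype(np.float32))
        vv,uu=np.nonzero(m); 
        rp=cv2.minAreaRect(np.stack([uu,vv],1).astype(np.float32))
        print(n,nm,len(pts),'mean',pts.mean(0).round(4),'z5,50,95',np.percentile(pts[:,2],[5,50,95]).round(4),'rect',np.round(r[0],1),np.round(r[1],1),round(r[2],1),'px',np.round(rp[0],1),np.round(rp[1],1),round(rp[2],1))
p=np.load("top0.npz")['p'];cv2.imwrite("pics/tk.png",cv2.cvtColor(np.hstack([cv2.resize(p[180:240,150:230],None,fx=5,fy=5),cv2.resize(p[155:225,300:385],(390,300),interpolation=1)]),cv2.COLOR_RGB2BGR))
p=np.load("scene0.npz")['p'];cv2.imwrite("pics/sk.png",cv2.cvtColor(np.hstack([cv2.resize(p[125:210,190:250],None,fx=6,fy=6),cv2.resize(p[235:335,265:350],(425,510))]),cv2.COLOR_RGB2BGR))
E
```

```text
scene bar 234 mean [0.4799 0.1472 0.1712] z5,50,95 [0.161  0.1725 0.1747] rect [482.2 153.4] [99.8 16.3] 79.6 px [219.5 146.9] [32.9  7.3] 71.6
scene stand 665 mean [0.4798 0.1483 0.0639] z5,50,95 [0.0603 0.0642 0.0665] rect [482.5 154. ] [97.7 75.6] 83.3 px [222. 175.] [28.4 30.9] 74.5
scene well 383 mean [ 0.5381 -0.1722  0.1103] z5,50,95 [0.1055 0.1108 0.1128] rect [ 536.4 -174. ] [60.8 61.7] 66.9 px [306.5 254.5] [25. 29.] 90.0
scene plate 1762 mean [ 0.5168 -0.2361  0.0114] z5,50,95 [0.0085 0.0112 0.015 ] rect [ 528.2 -217.8] [165.4 105.9] 79.4 px [309.7 295.6] [75.2 48. ] 70.3
scene shaft 1110 mean [ 0.5233 -0.2311  0.0509] z5,50,95 [0.0411 0.0492 0.0636] rect [ 539.2 -226.5] [122.1 115.9] 56.4 px [317.6 286.4] [54.2 56.8] 4.0
top bar 366 mean [0.4809 0.1525 0.1729] z5,50,95 [0.1697 0.1729 0.1753] rect [481.  153.3] [99.5 15.9] 79.7 px [181.5 208.7] [48.2  7.6] 9.2
top stand 958 mean [0.4803 0.152  0.0644] z5,50,95 [0.0617 0.0644 0.067 ] rect [481.  153.7] [95.6 75. ] 83.3 px [190.  210.5] [40.6 31.8] 5.7
top well 366 mean [ 0.5364 -0.1745  0.1107] z5,50,95 [0.1063 0.111  0.114 ] rect [ 536.3 -173.2] [60.7 59.4] 89.6 px [331.5 182. ] [26. 27.] 90.0
top plate 1430 mean [ 0.521  -0.2168  0.012 ] z5,50,95 [0.0087 0.0118 0.016 ] rect [ 527.3 -217.7] [165.  104.9] 79.4 px [342.  189.6] [66.5 41.6] 9.3
top shaft 674 mean [ 0.5226 -0.2373  0.0491] z5,50,95 [0.0411 0.0485 0.0612] rect [ 512.7 -221.8] [111.2 131.1] 16.9 px [346.3 194.4] [46.4 54. ] 72.4
```

View pics/tk.png

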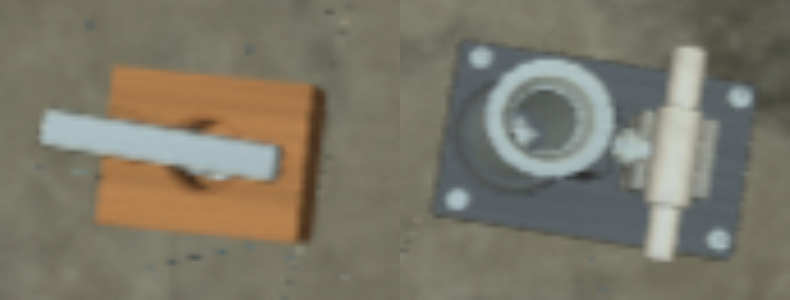

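View pics/sk.png

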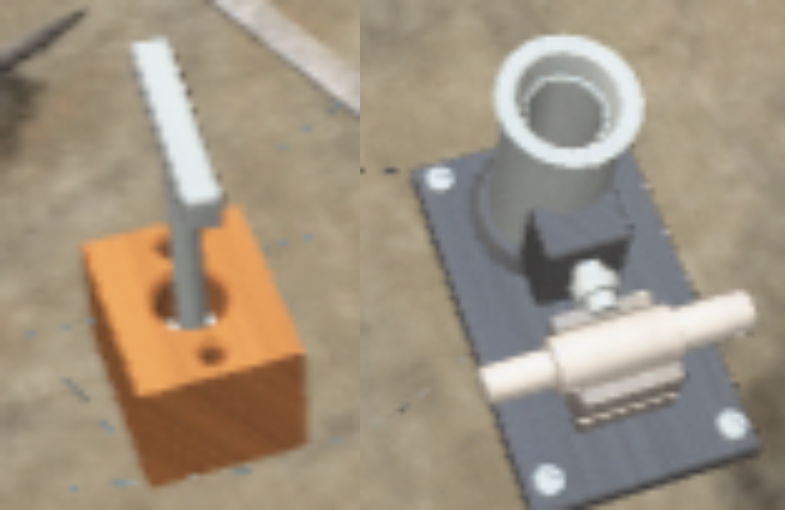

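```bash
cat >> h.py <<'E'
def goto(x,y,z,yang,s=None):
    s=s or bot.read_state(); R=s['tcp_rot']; p=s['position']
    dw=np.array([x,y,z])-p; cur=np.degrees(np.arctan2(R[1,1],R[0,1])); dy=(yang-cur+180)%360-180
    print('t',round(s['time_s'],2),'pos',p.round(4),'yaw',round(cur,2),'tilt z',R[:,2].round(4),'dp mm',(R.T@dw*1000).round(2),'turn z',round(-dy,2),'F',s['force'].round(2),'M',s['moment'].round(3),'op',round(s['opening'],3),'q6',s['joint_positions'][5].round(1))
E
python3 - <<'E'
from h import *
for n in("top","scene"):
  X=cloud(n,np.load(n+"0.npz")['d'])
  m=(X[...,2]>.1)&(X[...,0]>.15)&(X[...,0]<.65)&(X[...,1]>-.3)&(X[...,1]<.6)&(np.load(n+"0.npz")['d']>0)
  H={}
  for p in X[m]: k=(round(p[0]*10)/10,round(p[1]*10)/10); H[k]=max(H.get(k,0),round(p[2],3))
  print(n,{k:H[k] for k in sorted(H)})
goto(.4815,.1535,.232,-10.3)
E
```

```text
top {(0.2, 0.4): np.float64(0.186), (0.2, 0.5): np.float64(0.186), (0.3, 0.4): np.float64(0.184), (0.3, 0.5): np.float64(0.185), (0.4, 0.4): np.float64(0.151), (0.4, 0.5): np.float64(0.157), (0.5, -0.2): np.float64(0.116), (0.5, -0.1): np.float64(0.116), (0.5, 0.1): np.float64(0.177), (0.5, 0.2): np.float64(0.177), (0.6, -0.2): np.float64(0.114), (0.6, -0.1): np.float64(0.111)}
scene {(0.2, 0.4): np.float64(0.184), (0.2, 0.5): np.float64(0.403), (0.2, 0.6): np.float64(0.405), (0.3, 0.4): np.float64(0.184), (0.3, 0.5): np.float64(0.395), (0.3, 0.6): np.float64(0.399), (0.4, 0.4): np.float64(0.149), (0.4, 0.5): np.float64(0.157), (0.5, -0.2): np.float64(0.113), (0.5, -0.1): np.float64(0.115), (0.5, 0.1): np.float64(0.176), (0.5, 0.2): np.float64(0.176), (0.6, -0.2): np.float64(0.115), (0.6, -0.1): np.float64(0.112)}
t 0.1 pos [0.2273 0.5815 0.2327] yaw 68.64 tilt z [-0.001  -0.0017 -1.    ] dp mm [-392.66 -306.03    1.13] turn z 78.94 F [ 0.01 -0.57  0.8 ] M [0.027 0.039 0.019] op 0.998 q6 -10.2
```

>>> jog_arm --rows '[{"dp": [-38, -30, -8], "turn": [0, 0, 7], "grip": 1}, {"dp": [-76, -60, -8], "turn": [0, 0, 15], "grip": 1}, {"dp": [-114, -90, -8], "turn": [0, 0, 23], "grip": 1}, {"dp": [-152, -120, -8], "turn": [0, 0, 31], "grip": 1}, {"dp": [-190, -150, -8], "turn": [0, 0, 39], "grip": 1}, {"dp": [-228, -180, -8], "turn": [0, 0, 47], "grip": 1}, {"dp": [-266, -210, -5], "turn": [0, 0, 55], "grip": 1}, {"dp": [-304, -240, -5], "turn": [0, 0, 63], "grip": 1}, {"dp": [-342, -270, 0], "turn": [0, 0, 71], "grip": 1}, {"dp": [-380, -300, 0], "turn": [0, 0, 78.9], "grip": 1}]'

```text
time_s: 1.1
position: [0.4723, 0.1624, 0.2329]
tcp_rot: [[0.184, 0.983, -0.002], [0.983, -0.184, -0.0], [-0.0, -0.002, -1.0]]
force: [-0.1, 0.1, 0.3]
opening: 0.999
```

Run:
```python
from h import *
goto(.4815,.1535,.157,-10.3)
```

```text
t 1.1 pos [0.4723 0.1624 0.2329] yaw -10.6 tilt z [-0.0015 -0.     -1.    ] dp mm [-7.   10.77 75.9 ] turn z -0.3 F [-0.09  0.12  0.29] M [-0.122  0.024  0.012] op 0.999 q6 16.7
```

>>> jog_arm --rows '[{"dp": [-7, 10.5, 5], "turn": [0, 0, -0.3], "grip": 1}, {"dp": [-7, 10.5, 25], "turn": [0, 0, -0.3], "grip": 1}, {"dp": [-7, 10.5, 45], "turn": [0, 0, -0.3], "grip": 1}, {"dp": [-7, 10.5, 65], "turn": [0, 0, -0.3], "grip": 1}, {"dp": [-7, 10.5, 74], "turn": [0, 0, -0.3], "grip": 1}, {"dp": [-7, 10.5, 74], "turn": [0, 0, -0.3], "grip": 1}, {"dp": [-7, 10.5, 74], "turn": [0, 0, -0.3], "grip": 1}]'

```text
time_s: 1.8
position: [0.4815, 0.1559, 0.1598]
tcp_rot: [[0.172, 0.985, 0.0], [0.985, -0.172, 0.0], [0.0, 0.0, -1.0]]
force: [-0.5, -0.0, 0.4]
opening: 1.002
```

Run:
```python
from h import *
goto(.4815,.1535,.157,-10.3); print(bot.read_state()['joint_positions'])
for n in ("scene","top"):
    p,d=vision.capture(n); np.savez(f"{n}1.npz",p=p,d=d)
    b=p[100:220,160:280] if n=="scene" else p[160:250,140:230]
    cv2.imwrite(f"pics/{n}1.png",cv2.cvtColor(cv2.resize(b,None,fx=4,fy=4),cv2.COLOR_RGB2BGR))
```

```text
t 1.8 pos [0.4815 0.1559 0.1598] yaw -9.91 tilt z [ 3.e-04  1.e-04 -1.e+00] dp mm [-2.38  0.43  2.83] turn z 0.39 F [-0.55 -0.01  0.39] M [-0.089  0.011  0.023] op 1.002 q6 15.2
[5.27185579e+00 2.74327557e+01 1.03229589e+02 5.32598608e-03
 4.93195773e+01 1.51751891e+01]
```

View pics/scene1.png

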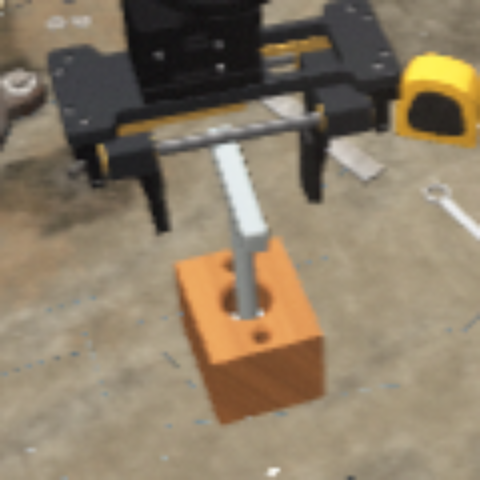

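The jaws straddle the bar (picture: bar at (240,190), fingers either side at (160,200) and (312,170)). I'll trim the position and grip.

>>> jog_arm --rows '[{"dp": [-2.2, 0.4, 2.8], "turn": [0, 0, 0.4], "grip": 1}, {"dp": [-2.2, 0.4, 2.8], "turn": [0, 0, 0.4], "grip": 0.5}, {"dp": [-2.2, 0.4, 2.8], "turn": [0, 0, 0.4], "grip": 0.25}, {"dp": [-2.2, 0.4, 2.8], "turn": [0, 0, 0.4], "grip": 0}, {"dp": [-2.2, 0.4, 2.8], "turn": [0, 0, 0.4], "grip": 0}, {"dp": [-2.2, 0.4, 2.8], "turn": [0, 0, 0.4], "grip": 0}, {"dp": [-2.2, 0.4, 2.8], "turn": [0, 0, 0.4], "grip": 0}, {"dp": [-2.2, 0.4, 2.8], "turn": [0, 0, 0.4], "grip": 0}]'

```text
time_s: 2.7
position: [0.4813, 0.1533, 0.1567]
tcp_rot: [[0.18, 0.984, -0.0], [0.984, -0.18, 0.0], [0.0, -0.0, -1.0]]
force: [-0.0, 0.3, -0.8]
opening: 0.449
```

Run:
```python
from h import *
goto(.4815,.1535,.157,-10.3); print(bot.read_state()['joint_positions'])
```

```text
t 2.7 pos [0.4813 0.1533 0.1567] yaw -10.36 tilt z [-0.  0. -1.] dp mm [ 0.24  0.13 -0.26] turn z -0.06 F [-0.03  0.35 -0.79] M [-0.073  0.036 -0.03 ] op 0.449 q6 15.3
[4.97172388e+00 2.76716748e+01 1.03499480e+02 8.72774662e-05
 4.88289228e+01 1.53292379e+01]
```

>>> jog_arm --rows '[{"dp": [0, 0, 0], "turn": [0, 0, 0], "grip": 0}, {"dp": [0, 0, 0], "turn": [0, 0, 0], "grip": 0}, {"dp": [0, 0, 0], "turn": [0, 0, 0], "grip": 0}, {"dp": [0, 0, 0], "turn": [0, 0, 0], "grip": 0}, {"dp": [0, 0, 0], "turn": [0, 0, 0], "grip": 0}, {"dp": [0, 0, 0], "turn": [0, 0, 0], "grip": 0}]'

```text
time_s: 3.3
position: [0.4814, 0.1532, 0.1567]
tcp_rot: [[0.18, 0.984, 0.0], [0.984, -0.18, -0.0], [0.0, 0.0, -1.0]]
force: [1.4, 0.2, -0.7]
opening: 0.178
```

Run:
```python
from h import *
goto(.4815,.1535,.157,-10.3)
```

```text
t 3.3 pos [0.4814 0.1532 0.1567] yaw -10.36 tilt z [ 2.e-04 -0.e+00 -1.e+00] dp mm [ 0.26  0.02 -0.25] turn z -0.06 F [ 1.45  0.16 -0.67] M [-0.158 -0.065  0.029] op 0.178 q6 15.3
```

>>> jog_arm --rows '[{"dp": [0, 0, 0], "turn": [0, 0, 0], "grip": 0}, {"dp": [0, 0, 0], "turn": [0, 0, 0], "grip": 0}, {"dp": [0, 0, -5], "turn": [0, 0, 0], "grip": 0}, {"dp": [0, 0, -15], "turn": [0, 0, 0], "grip": 0}, {"dp": [0, 0, -30], "turn": [0, 0, 0], "grip": 0}, {"dp": [0, 0, -50], "turn": [0, 0, 0], "grip": 0}, {"dp": [0, 0, -75], "turn": [0, 0, 0], "grip": 0}, {"dp": [0, 0, -100], "turn": [0, 0, 0], "grip": 0}, {"dp": [0, 0, -125], "turn": [0, 0, 0], "grip": 0}, {"dp": [0, 0, -140], "turn": [0, 0, 0], "grip": 0}]'

```text
time_s: 4.3
position: [0.4815, 0.1534, 0.2992]
tcp_rot: [[0.18, 0.984, 0.003], [0.984, -0.18, 0.0], [0.001, 0.002, -1.0]]
force: [0.4, -0.1, -3.9]
opening: 0.182
```

Run:
```python
from h import *
goto(.5362,-.1734,.290,-10.3)
```

```text
t 4.3 pos [0.4815 0.1534 0.2992] yaw -10.35 tilt z [ 2.6e-03  3.0e-04 -1.0e+00] dp mm [-311.61  112.54    9.25] turn z -0.05 F [ 0.43 -0.11 -3.88] M [-0.071  0.039 -0.041] op 0.182 q6 15.3
```

>>> jog_arm --rows '[{"dp": [-15, 5, 0], "turn": [0, 0, 0], "grip": 0}, {"dp": [-50, 18, 0], "turn": [0, 0, 0], "grip": 0}, {"dp": [-90, 32, 0], "turn": [0, 0, 0], "grip": 0}, {"dp": [-130, 47, 0], "turn": [0, 0, 0], "grip": 0}, {"dp": [-170, 61, 0], "turn": [0, 0, 0], "grip": 0}, {"dp": [-210, 76, 0], "turn": [0, 0, 0], "grip": 0}, {"dp": [-250, 90, 0], "turn": [0, 0, 0], "grip": 0}, {"dp": [-285, 103, 2], "turn": [0, 0, 0], "grip": 0}, {"dp": [-305, 110, 5], "turn": [0, 0, 0], "grip": 0}, {"dp": [-311.6, 112.5, 9], "turn": [0, 0, 0], "grip": 0}]'

```text
time_s: 5.3
position: [0.536, -0.1759, 0.2879]
tcp_rot: [[0.183, 0.983, 0.0], [0.983, -0.183, -0.001], [-0.001, 0.0, -1.0]]
force: [0.1, -0.2, -3.6]
opening: 0.181
```

>>> jog_arm --rows '[{"dp": [0, 0, 0], "turn": [0, 0, 0], "grip": 0}, {"dp": [0, 0, 0], "turn": [0, 0, 0], "grip": 0}, {"dp": [0, 0, 0], "turn": [0, 0, 0], "grip": 0}]'

```text
time_s: 5.6
position: [0.5356, -0.1718, 0.2879]
tcp_rot: [[0.178, 0.984, -0.001], [0.984, -0.178, 0.001], [0.001, -0.001, -1.0]]
force: [-0.9, -0.3, -4.0]
opening: 0.182
```

Run:
```python
from h import *
goto(.5362,-.1734,.290,-10.3)
for n in ("scene","top"):
    p,d=vision.capture(n); np.savez(f"{n}2.npz",p=p,d=d)
    u,v=map(int,proj(n,[.536,-.173,.15])); print(n,u,v)
    b=p[max(v-60,0):v+60,u-70:u+70]
    cv2.imwrite(f"pics/{n}2.png",cv2.cvtColor(cv2.resize(b,None,fx=5,fy=5),cv2.COLOR_RGB2BGR))
p=np.load("top0.npz")['p'];cv2.imwrite("pics/wl.png",cv2.cvtColor(cv2.resize(p[165:200,312:352],None,fx=15,fy=15,interpolation=2),cv2.COLOR_RGB2BGR))
```

```text
t 5.6 pos [ 0.5356 -0.1718  0.2879] yaw -10.26 tilt z [-5.e-04  9.e-04 -1.e+00] dp mm [-1.5   0.87 -2.11] turn z 0.04 F [-0.9  -0.26 -4.01] M [-0.108  0.072  0.028] op 0.182 q6 -18.9
scene 308 244
top 334 180
```

View pics/scene2.png

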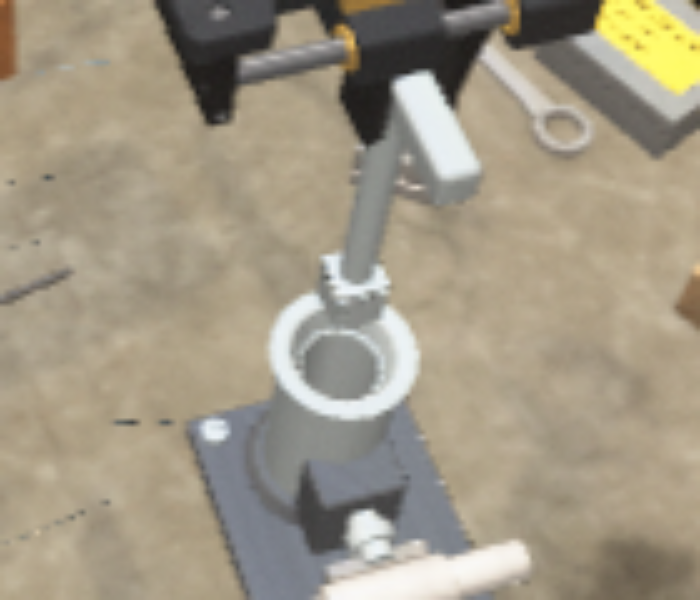

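View pics/top2.png

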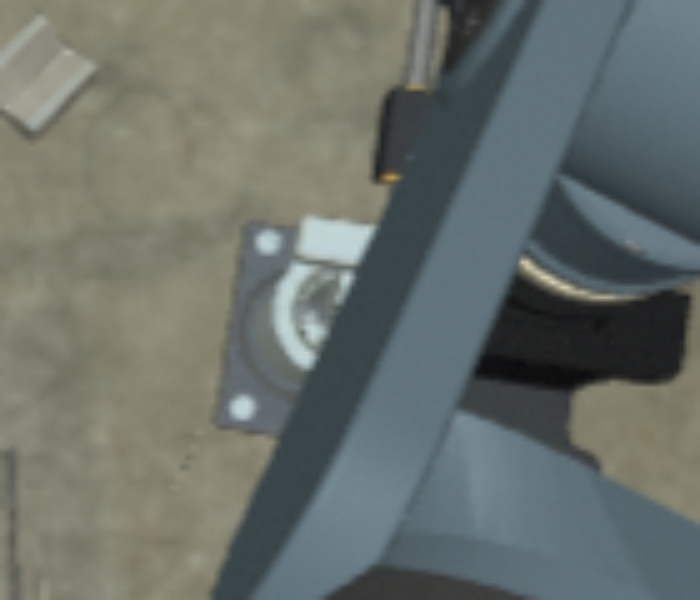

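View pics/wl.png

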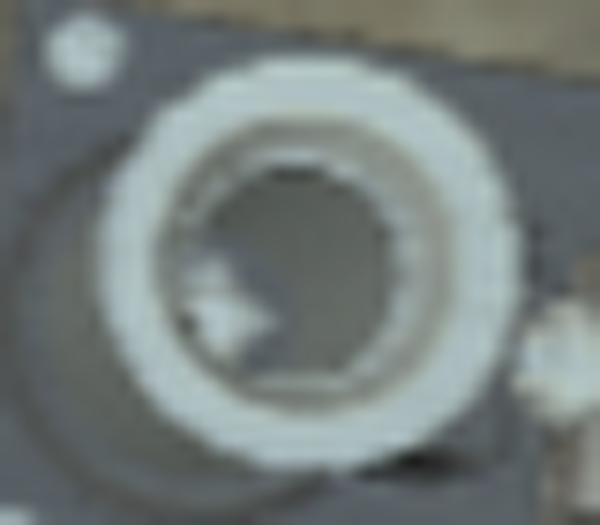

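The scene view shows the key hanging over the well: socket at crop (352,290), mouth at (345,355). In the zoomed top view the stem is visible in the bore, with a corner at (275,320). Its edges put the flats at roughly 50° mod 90 in world yaw. I'll check next that the key hangs straight.

Run:
```python
from h import *
s=bot.read_state(); 
z=np.load("scene2.npz"); X=cloud("scene",z['d'])
A=np.array([.5356,-.1718])
c=vision.camera_info('scene')['position'][:2]; 
ok=(z['d']>0)&(np.hypot(X[...,0]-A[0],X[...,1]-A[1])<.025)
for lo,hi in((.14,.158),(.165,.18),(.18,.2),(.2,.22),(.22,.24),(.24,.26)):
    m=ok&(X[...,2]>lo)&(X[...,2]<hi); p=X[m]
    if len(p)<4: print(lo,len(p)); continue
    zc=(lo+hi)/2; vd=c-A; vd/=np.linalg.norm(vd); pr=np.array([-vd[1],vd[0]])
    q=(p[:,:2]-A)*1000; l=q@pr; a=q@vd
    print(lo,len(p),'lat min/max',l.min().round(1),l.max().round(1),'mid',((l.min()+l.max())/2).round(1),'mean',l.mean().round(1),'toward cam max',np.percentile(a,90).round(1))
m=ok&(X[...,2]>.285); 
mm=(z['d']>0)&(X[...,2]>.296)&(X[...,2]<.312)&(abs(X[...,0]-A[0])<.06)&(X[...,1]<A[1]-.01)&(X[...,1]>A[1]-.08)
p=X[mm]; r=cv2.minAreaRect((p[:,:2]*1000).astype(np.float32)); print('bar',len(p),r,np.percentile(p[:,2],[5,50,95]), 'slope', np.polyfit(p[:,1],p[:,2],1))
# well center in scene via rim
z0=np.load("scene0.npz")
```

```text
0.14 42 lat min/max -13.6 12.9 mid -0.3 mean -0.3 toward cam max 11.6
0.165 86 lat min/max -13.7 12.3 mid -0.7 mean -0.6 toward cam max 9.8
0.18 40 lat min/max -7.6 5.8 mid -0.9 mean -0.7 toward cam max 5.5
0.2 47 lat min/max -7.8 5.8 mid -1.0 mean -0.8 toward cam max 5.5
0.22 47 lat min/max -7.6 5.9 mid -0.9 mean -1.1 toward cam max 6.1
0.24 49 lat min/max -7.8 5.9 mid -0.9 mean -0.7 toward cam max 5.9
bar 256 ((534.6129760742188, -201.29641723632812), (41.09822463989258, 26.885025024414062), 78.61180114746094) [0.29738075 0.30386561 0.30626119] slope [0.05101541 0.31333413]
```

Run:
```python
from h import *
A=np.array([.5356,-.1718]); yk=np.array([np.cos(np.radians(79.74)),np.sin(np.radians(79.74))]); xk=np.array([yk[1],-yk[0]])
for n in("top","scene"):
    z=np.load(n+"2.npz"); X=cloud(n,z['d'])
    q=(X[...,:2]-A)*1000; a=q@yk; b=q@xk
    for side in(1,-1):
        m=(z['d']>0)&(X[...,2]>.3)&(X[...,2]<.311)&(abs(b)<20)&(a*side>14)&(a*side<70)
        if m.sum()<6: continue
        print(n,side,m.sum(),'x range',np.percentile(b[m],[0,5,50,95,100]).round(1),'y range',np.percentile(a[m],[0,5,50,95,100]).round(1),'z',np.median(X[m][:,2]).round(4))
    # well rim top circle
    z=np.load(n+"0.npz"); X=cloud(n,z['d']); m=(z['d']>0)&(abs(X[...,2]-.112)<.004)&(np.hypot(X[...,0]-.536,X[...,1]+.1735)<.034)
    p=(X[m][:,:2]*1000).astype(np.float32); h=cv2.convexHull(p); print('rim',cv2.fitEllipse(h), cv2.minEnclosingCircle(p))
```

```text
top 1 124 x range [-9.4 -8.5 -1.3  5.7  6.7] y range [24.8 27.9 38.3 49.1 50.3] z 0.3044
rim ((535.9730834960938, -173.65977478027344), (60.96672821044922, 61.03854751586914), 150.5515899658203) ((535.789306640625, -173.7744903564453), 31.282934188842773)
scene -1 176 x range [-9.5 -8.1 -1.6  5.7  6.9] y range [-48.7 -47.2 -32.3 -16.6 -14.6] z 0.304
rim ((536.7511596679688, -173.25262451171875), (61.085880279541016, 62.51512908935547), 119.44502258300781) ((536.4186401367188, -173.0989532470703), 31.810680389404297)
```

>>> jog_arm --rows '[{"dp": [-0.8, 1.2, 0], "turn": [0, 0, 6], "grip": 0}, {"dp": [-0.8, 1.2, 0], "turn": [0, 0, 14], "grip": 0}, {"dp": [-0.8, 1.2, 0], "turn": [0, 0, 22], "grip": 0}, {"dp": [-0.8, 1.2, 0], "turn": [0, 0, 30], "grip": 0}, {"dp": [-0.8, 1.2, 0], "turn": [0, 0, 38], "grip": 0}, {"dp": [-0.8, 1.2, 0], "turn": [0, 0, 46], "grip": 0}, {"dp": [-0.8, 1.2, 0], "turn": [0, 0, 46], "grip": 0}, {"dp": [-0.8, 1.2, 0], "turn": [0, 0, 46], "grip": 0}, {"dp": [-0.8, 1.2, 0], "turn": [0, 0, 46], "grip": 0}, {"dp": [-0.8, 1.2, 0], "turn": [0, 0, 46], "grip": 0}]'

```text
time_s: 6.7
position: [0.537, -0.1743, 0.2878]
tcp_rot: [[0.832, 0.555, -0.0], [0.555, -0.832, 0.0], [-0.0, -0.0, -1.0]]
force: [0.5, 0.1, -3.9]
opening: 0.175
```

Run:
```python
from h import *
goto(.5374,-.1742,.290,-56.3)
```

```text
t 6.7 pos [ 0.537  -0.1743  0.2878] yaw -56.28 tilt z [-0.  0. -1.] dp mm [ 0.38  0.14 -2.24] turn z 0.02 F [ 0.51  0.06 -3.9 ] M [-0.075  0.138  0.053] op 0.175 q6 27.0
```

>>> jog_arm --rows '[{"dp": [0.4, 0.1, 5], "turn": [0, 0, 0], "grip": 0}, {"dp": [0.4, 0.1, 12], "turn": [0, 0, 0], "grip": 0}, {"dp": [0.4, 0.1, 20], "turn": [0, 0, 0], "grip": 0}, {"dp": [0.4, 0.1, 28], "turn": [0, 0, 0], "grip": 0}, {"dp": [0.4, 0.1, 35], "turn": [0, 0, 0], "grip": 0}, {"dp": [0.4, 0.1, 40], "turn": [0, 0, 0], "grip": 0}, {"dp": [0.4, 0.1, 42], "turn": [0, 0, 0], "grip": 0}, {"dp": [0.4, 0.1, 44], "turn": [0, 0, 0], "grip": 0}, {"dp": [0.4, 0.1, 46], "turn": [0, 0, 0], "grip": 0}, {"dp": [0.4, 0.1, 48], "turn": [0, 0, 0], "grip": 0}]'

```text
time_s: 7.7
position: [0.5376, -0.1745, 0.2399]
tcp_rot: [[0.833, 0.554, 0.001], [0.554, -0.833, -0.0], [0.0, 0.001, -1.0]]
force: [0.4, -0.7, -3.6]
opening: 0.18
```

Run:
```python
from h import *
goto(.5374,-.1742,.20,-56.3)
p,d=vision.capture("scene"); u,v=map(int,proj("scene",[.536,-.173,.13]))
cv2.imwrite("pics/s3.png",cv2.cvtColor(cv2.resize(p[v-45:v+45,u-45:u+45],None,fx=6,fy=6),cv2.COLOR_RGB2BGR))
```

```text
t 7.7 pos [ 0.5376 -0.1745  0.2399] yaw -56.36 tilt z [ 6.e-04 -4.e-04 -1.e+00] dp mm [-1.000e-02 -3.400e-01  3.992e+01] turn z -0.06 F [ 0.43 -0.73 -3.61] M [-0.081  0.132  0.002] op 0.18 q6 27.1
```

View pics/s3.png

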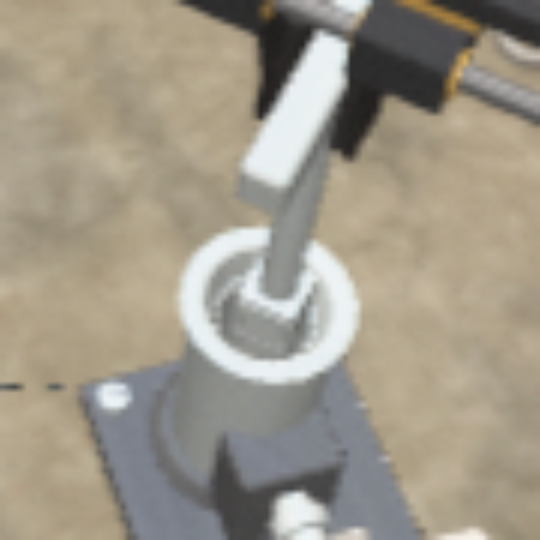

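The socket is in the mouth, centred by eye at crop (270,300), with no contact force. I'll keep lowering.

>>> jog_arm --rows '[{"dp": [0, 0, 2], "turn": [0, 0, 0], "grip": 0}, {"dp": [0, 0, 4], "turn": [0, 0, 0], "grip": 0}, {"dp": [0, 0, 6], "turn": [0, 0, 0], "grip": 0}, {"dp": [0, 0, 8], "turn": [0, 0, 0], "grip": 0}, {"dp": [0, 0, 10], "turn": [0, 0, 0], "grip": 0}, {"dp": [0, 0, 12], "turn": [0, 0, 0], "grip": 0}]'

```text
time_s: 8.35
position: [0.5374, -0.1744, 0.2276]
tcp_rot: [[0.833, 0.554, 0.0], [0.554, -0.833, 0.0], [0.0, 0.0, -1.0]]
force: [-0.3, -0.5, -2.4]
opening: 0.178
```

Run:
```python
from h import *
goto(.5374,-.1742,.17,-56.3)
```

```text
t 8.35 pos [ 0.5374 -0.1744  0.2276] yaw -56.36 tilt z [ 0.  0. -1.] dp mm [ 0.09 -0.14 57.58] turn z -0.06 F [-0.3  -0.48 -2.4 ] M [-0.066  0.077 -0.027] op 0.178 q6 27.1
```

>>> jog_arm --rows '[{"dp": [0, 0, 4], "turn": [0, 0, 0], "grip": 0}, {"dp": [0, 0, 9], "turn": [0, 0, 0], "grip": 0}, {"dp": [0, 0, 14], "turn": [0, 0, 0], "grip": 0}, {"dp": [0, 0, 19], "turn": [0, 0, 0], "grip": 0}, {"dp": [0, 0, 24], "turn": [0, 0, 0], "grip": 0}, {"dp": [0, 0, 29], "turn": [0, 0, 0], "grip": 0}, {"dp": [0, 0, 34], "turn": [0, 0, 0], "grip": 0}, {"dp": [0, 0, 39], "turn": [0, 0, 0], "grip": 0}, {"dp": [0, 0, 43], "turn": [0, 0, 0], "grip": 0}, {"dp": [0, 0, 45], "turn": [0, 0, 0], "grip": 0}]'

```text
time_s: 9.35
position: [0.5372, -0.1742, 0.1822]
tcp_rot: [[0.833, 0.554, -0.001], [0.554, -0.833, 0.0], [-0.0, -0.001, -1.0]]
force: [-0.3, -1.1, -3.6]
opening: 0.184
```

Run:
```python
from h import *
goto(.5374,-.1742,.17,-56.3)
```

```text
t 9.35 pos [ 0.5372 -0.1742  0.1822] yaw -56.36 tilt z [-7.e-04  4.e-04 -1.e+00] dp mm [ 0.21  0.11 12.22] turn z -0.06 F [-0.27 -1.08 -3.56] M [-0.106  0.113  0.049] op 0.184 q6 27.1
```

>>> jog_arm --rows '[{"dp": [0, 0, 3], "turn": [0, 0, 0], "grip": 0}, {"dp": [0, 0, 6], "turn": [0, 0, 0], "grip": 0}, {"dp": [0, 0, 9], "turn": [0, 0, 0], "grip": 0}, {"dp": [0, 0, 10], "turn": [0, 0, 0], "grip": 0}, {"dp": [0, 0, 11], "turn": [0, 0, 0], "grip": 0}, {"dp": [0, 0, 12], "turn": [0, 0, 0], "grip": 0}, {"dp": [0, 0, 12.5], "turn": [0, 0, 0], "grip": 0}, {"dp": [0, 0, 12.5], "turn": [0, 0, 0], "grip": 0}]'

```text
time_s: 10.15
position: [0.5374, -0.1744, 0.1703]
tcp_rot: [[0.833, 0.554, 0.0], [0.554, -0.833, -0.0], [0.0, 0.0, -1.0]]
force: [0.6, 0.3, -3.6]
opening: 0.184
```

Run:
```python
from h import *
goto(.5374,-.1742,.168,-56.3)
```

```text
t 10.15 pos [ 0.5374 -0.1744  0.1703] yaw -56.36 tilt z [ 0. -0. -1.] dp mm [ 0.08 -0.13  2.25] turn z -0.06 F [ 0.61  0.34 -3.63] M [-0.08   0.105 -0.015] op 0.184 q6 27.1
```

Still free. I'll go down in small steps.

>>> jog_arm --rows '[{"dp": [0, 0, 0.5], "turn": [0, 0, 0], "grip": 0}, {"dp": [0, 0, 1], "turn": [0, 0, 0], "grip": 0}, {"dp": [0, 0, 1.5], "turn": [0, 0, 0], "grip": 0}, {"dp": [0, 0, 2], "turn": [0, 0, 0], "grip": 0}, {"dp": [0, 0, 2], "turn": [0, 0, 0], "grip": 0}]'

```text
time_s: 10.65
position: [0.5375, -0.1743, 0.1684]
tcp_rot: [[0.833, 0.554, 0.0], [0.554, -0.833, -0.0], [0.0, 0.0, -1.0]]
force: [-0.4, 0.8, -1.4]
opening: 0.176
```

Run:
```python
from h import *
goto(.5374,-.1742,.168,-56.3)
```

```text
t 10.65 pos [ 0.5375 -0.1743  0.1684] yaw -56.36 tilt z [ 1.e-04 -0.e+00 -1.e+00] dp mm [ 0.04 -0.16  0.38] turn z -0.06 F [-0.44  0.83 -1.41] M [-0.023  0.175 -0.046] op 0.176 q6 27.1
```

>>> jog_arm --rows '[{"dp": [0, 0, 0.3], "turn": [0, 0, 0], "grip": 0}, {"dp": [0, 0, 0.6], "turn": [0, 0, 0], "grip": 0}, {"dp": [0, 0, 0.8], "turn": [0, 0, 0], "grip": 0}, {"dp": [0, 0, 0.8], "turn": [0, 0, 0], "grip": 0}]'

```text
time_s: 11.05
position: [0.5375, -0.1744, 0.1678]
tcp_rot: [[0.833, 0.554, 0.0], [0.554, -0.833, -0.0], [0.0, 0.0, -1.0]]
force: [0.2, 0.8, 0.8]
opening: 0.183
```

Run:
```python
from h import *
goto(.5374,-.1742,.168,-56.3)
```

```text
t 11.05 pos [ 0.5375 -0.1744  0.1678] yaw -56.36 tilt z [ 5.e-04 -2.e-04 -1.e+00] dp mm [-0.01 -0.25 -0.25] turn z -0.06 F [0.2  0.81 0.79] M [0.061 0.28  0.045] op 0.183 q6 27.1
```

Contact with the stem's top, about 4 N. I'll search anticlockwise with a light preload.

>>> jog_arm --rows '[{"dp": [0, 0, 0.3], "turn": [0, 0, -2], "grip": 0}, {"dp": [0, 0, 0.3], "turn": [0, 0, -4], "grip": 0}, {"dp": [0, 0, 0.3], "turn": [0, 0, -6], "grip": 0}, {"dp": [0, 0, 0.3], "turn": [0, 0, -8], "grip": 0}, {"dp": [0, 0, 0.3], "turn": [0, 0, -8], "grip": 0}]'

```text
time_s: 11.55
position: [0.5376, -0.1744, 0.1674]
tcp_rot: [[0.747, 0.664, 0.001], [0.664, -0.747, -0.0], [0.0, 0.001, -1.0]]
force: [-0.0, 0.9, 0.5]
opening: 0.183
```

Run:
```python
from h import *
goto(.5374,-.1742,.168,-48.3)
```

```text
t 11.55 pos [ 0.5376 -0.1744  0.1674] yaw -48.37 tilt z [ 5.e-04 -2.e-04 -1.e+00] dp mm [ 0.   -0.28 -0.58] turn z -0.07 F [-0.04  0.87  0.53] M [ 0.076  0.211 -0.045] op 0.183 q6 19.1
```

>>> jog_arm --rows '[{"dp": [0, 0, 0.2], "turn": [0, 0, -2], "grip": 0}, {"dp": [0, 0, 0.2], "turn": [0, 0, -4], "grip": 0}, {"dp": [0, 0, 0.2], "turn": [0, 0, -6], "grip": 0}, {"dp": [0, 0, 0.2], "turn": [0, 0, -6], "grip": 0}]'

```text
time_s: 11.95
position: [0.5374, -0.1744, 0.1671]
tcp_rot: [[0.674, 0.738, 0.0], [0.738, -0.674, -0.0], [-0.0, 0.0, -1.0]]
force: [-0.6, -0.0, 0.8]
opening: 0.18
```

Run:
```python
from h import *
goto(.5374,-.1742,.168,-42.3)
```

```text
t 11.95 pos [ 0.5374 -0.1744  0.1671] yaw -42.4 tilt z [ 1.e-04 -2.e-04 -1.e+00] dp mm [ 0.13 -0.15 -0.89] turn z -0.1 F [-0.6  -0.03  0.81] M [ 0.046  0.266 -0.013] op 0.18 q6 13.1
```

>>> jog_arm --rows '[{"dp": [0, 0, 0.2], "turn": [0, 0, -2], "grip": 0}, {"dp": [0, 0, 0.2], "turn": [0, 0, -4], "grip": 0}, {"dp": [0, 0, 0.2], "turn": [0, 0, -6], "grip": 0}, {"dp": [0, 0, 0.2], "turn": [0, 0, -6], "grip": 0}]'

```text
time_s: 12.35
position: [0.5373, -0.1744, 0.1669]
tcp_rot: [[0.594, 0.805, -0.0], [0.805, -0.594, -0.0], [-0.0, -0.0, -1.0]]
force: [-0.5, 1.0, 0.7]
opening: 0.181
```

Run:
```python
from h import *
goto(.5374,-.1742,.168,-36.3)
```

```text
t 12.35 pos [ 0.5373 -0.1744  0.1669] yaw -36.43 tilt z [-1.e-04 -1.e-04 -1.e+00] dp mm [ 0.17 -0.05 -1.14] turn z -0.13 F [-0.48  1.02  0.69] M [ 0.011  0.316 -0.033] op 0.181 q6 7.1
```

>>> jog_arm --rows '[{"dp": [0, 0, 0.3], "turn": [0, 0, -2], "grip": 0}, {"dp": [0, 0, 0.3], "turn": [0, 0, -4], "grip": 0}, {"dp": [0, 0, 0.3], "turn": [0, 0, -6], "grip": 0}, {"dp": [0, 0, 0.3], "turn": [0, 0, -6], "grip": 0}]'

```text
time_s: 12.75
position: [0.5381, -0.1746, 0.1672]
tcp_rot: [[0.507, 0.862, 0.002], [0.862, -0.507, -0.001], [0.0, 0.002, -1.0]]
force: [-0.6, 0.2, 3.4]
opening: 0.18
```

Run:
```python
from h import *
goto(.5374,-.1742,.168,-30.3)
```

```text
t 12.75 pos [ 0.5381 -0.1746  0.1672] yaw -30.45 tilt z [ 1.8e-03 -7.0e-04 -1.0e+00] dp mm [ 0.   -0.82 -0.84] turn z -0.15 F [-0.58  0.23  3.45] M [0.159 0.225 0.034] op 0.18 q6 1.1
```

>>> jog_arm --rows '[{"dp": [0, 0, 0], "turn": [0, 0, -2], "grip": 0}, {"dp": [0, 0, 0], "turn": [0, 0, -4], "grip": 0}, {"dp": [0, 0, 0], "turn": [0, 0, -6], "grip": 0}, {"dp": [0, 0, 0], "turn": [0, 0, -6], "grip": 0}]'

```text
time_s: 13.15
position: [0.5379, -0.1745, 0.167]
tcp_rot: [[0.414, 0.91, 0.001], [0.91, -0.414, -0.0], [0.0, 0.001, -1.0]]
force: [-0.4, 1.4, 4.5]
opening: 0.178
```

Run:
```python
from h import *
goto(.5374,-.1742,.168,-24.3)
```

```text
t 13.15 pos [ 0.5379 -0.1745  0.167 ] yaw -24.46 tilt z [ 1.4e-03 -5.0e-04 -1.0e+00] dp mm [ 0.06 -0.55 -0.96] turn z -0.16 F [-0.45  1.4   4.49] M [ 0.177  0.173 -0.044] op 0.178 q6 -4.9
```

>>> jog_arm --rows '[{"dp": [0, 0, 0], "turn": [0, 0, -2], "grip": 0}, {"dp": [0, 0, 0], "turn": [0, 0, -4], "grip": 0}, {"dp": [0, 0, 0], "turn": [0, 0, -6], "grip": 0}, {"dp": [0, 0, 0], "turn": [0, 0, -6], "grip": 0}]'

```text
time_s: 13.55
position: [0.5378, -0.1745, 0.1669]
tcp_rot: [[0.317, 0.949, 0.001], [0.949, -0.317, -0.0], [-0.0, 0.001, -1.0]]
force: [0.1, 1.3, 4.9]
opening: 0.18
```

Run:
```python
from h import *
goto(.5374,-.1742,.168,-18.3)
```

```text
t 13.55 pos [ 0.5378 -0.1745  0.1669] yaw -18.46 tilt z [ 1.1e-03 -5.0e-04 -1.0e+00] dp mm [ 0.16 -0.48 -1.08] turn z -0.16 F [0.11 1.33 4.87] M [0.119 0.178 0.009] op 0.18 q6 -10.8
```

>>> jog_arm --rows '[{"dp": [0, 0, 0], "turn": [0, 0, -2], "grip": 0}, {"dp": [0, 0, 0], "turn": [0, 0, -4], "grip": 0}, {"dp": [0, 0, 0], "turn": [0, 0, -6], "grip": 0}, {"dp": [0, 0, 0], "turn": [0, 0, -8], "grip": 0}, {"dp": [0, 0, 0], "turn": [0, 0, -8], "grip": 0}]'

```text
time_s: 14.05
position: [0.5378, -0.1745, 0.1669]
tcp_rot: [[0.181, 0.983, 0.001], [0.983, -0.181, -0.001], [-0.0, 0.001, -1.0]]
force: [-0.4, 0.8, 5.0]
opening: 0.18
```

Run:
```python
from h import *
goto(.5374,-.1742,.168,-10.3)
```

```text
t 14.05 pos [ 0.5378 -0.1745  0.1669] yaw -10.46 tilt z [ 1.1e-03 -5.0e-04 -1.0e+00] dp mm [ 0.25 -0.45 -1.1 ] turn z -0.16 F [-0.42  0.8   5.  ] M [ 0.191  0.222 -0.08 ] op 0.18 q6 -18.8
```

>>> jog_arm --rows '[{"dp": [0, 0, 0], "turn": [0, 0, -2], "grip": 0}, {"dp": [0, 0, 0], "turn": [0, 0, -4], "grip": 0}, {"dp": [0, 0, 0], "turn": [0, 0, -6], "grip": 0}, {"dp": [0, 0, 0], "turn": [0, 0, -8], "grip": 0}, {"dp": [0, 0, 0], "turn": [0, 0, -8], "grip": 0}]'

```text
time_s: 14.55
position: [0.5378, -0.1746, 0.1669]
tcp_rot: [[0.043, 0.999, 0.001], [0.999, -0.043, -0.001], [-0.0, 0.001, -1.0]]
force: [0.1, 0.6, 4.9]
opening: 0.182
```

Run:
```python
from h import *
goto(.5374,-.1742,.168,-2.3)
```

```text
t 14.55 pos [ 0.5378 -0.1746  0.1669] yaw -2.46 tilt z [ 1.1e-03 -5.0e-04 -1.0e+00] dp mm [ 0.35 -0.4  -1.13] turn z -0.16 F [0.08 0.65 4.92] M [0.14  0.147 0.04 ] op 0.182 q6 -26.9
```

>>> jog_arm --rows '[{"dp": [0, 0, 0], "turn": [0, 0, -2], "grip": 0}, {"dp": [0, 0, 0], "turn": [0, 0, -4], "grip": 0}, {"dp": [0, 0, 0], "turn": [0, 0, -6], "grip": 0}, {"dp": [0, 0, 0], "turn": [0, 0, -8], "grip": 0}, {"dp": [0, 0, 0], "turn": [0, 0, -8], "grip": 0}]'

```text
time_s: 15.05
position: [0.5378, -0.1746, 0.1669]
tcp_rot: [[-0.097, 0.995, 0.001], [0.995, 0.097, -0.001], [-0.001, 0.001, -1.0]]
force: [0.1, -0.1, 5.1]
opening: 0.179
```

Run:
```python
from h import *
goto(.5374,-.1742,.168,5.7)
```

```text
t 15.05 pos [ 0.5378 -0.1746  0.1669] yaw 5.55 tilt z [ 1.1e-03 -6.0e-04 -1.0e+00] dp mm [ 0.42 -0.38 -1.13] turn z -0.15 F [ 0.12 -0.09  5.08] M [ 0.095  0.185 -0.   ] op 0.179 q6 -34.9
```

>>> jog_arm --rows '[{"dp": [0, 0, 0], "turn": [0, 0, -2], "grip": 0}, {"dp": [0, 0, 0], "turn": [0, 0, -4], "grip": 0}, {"dp": [0, 0, 0], "turn": [0, 0, -6], "grip": 0}, {"dp": [0, 0, 0], "turn": [0, 0, -8], "grip": 0}, {"dp": [0, 0, 0], "turn": [0, 0, -8], "grip": 0}]'

```text
time_s: 15.55
position: [0.5378, -0.1746, 0.1668]
tcp_rot: [[-0.234, 0.972, 0.001], [0.972, 0.234, -0.001], [-0.001, 0.001, -1.0]]
force: [-0.8, 0.7, 4.7]
opening: 0.182
```

Run:
```python
from h import *
goto(.5374,-.1742,.168,13.7)
```

```text
t 15.55 pos [ 0.5378 -0.1746  0.1668] yaw 13.54 tilt z [ 1.1e-03 -6.0e-04 -1.0e+00] dp mm [ 0.44 -0.31 -1.18] turn z -0.16 F [-0.8   0.7   4.69] M [ 0.055  0.076 -0.033] op 0.182 q6 -42.8
```

>>> jog_arm --rows '[{"dp": [0, 0, 0], "turn": [0, 0, -2], "grip": 0}, {"dp": [0, 0, 0], "turn": [0, 0, -4], "grip": 0}, {"dp": [0, 0, 0], "turn": [0, 0, -6], "grip": 0}, {"dp": [0, 0, 0], "turn": [0, 0, -8], "grip": 0}, {"dp": [0, 0, 0], "turn": [0, 0, -10], "grip": 0}, {"dp": [0, 0, 0], "turn": [0, 0, -10], "grip": 0}]'

```text
time_s: 16.15
position: [0.5377, -0.1745, 0.1667]
tcp_rot: [[-0.399, 0.917, 0.001], [0.917, 0.399, -0.0], [-0.001, 0.001, -1.0]]
force: [0.1, 0.5, 4.9]
opening: 0.178
```

Run:
```python
from h import *
goto(.5374,-.1742,.168,23.7)
```

```text
t 16.15 pos [ 0.5377 -0.1745  0.1667] yaw 23.54 tilt z [ 7.e-04 -4.e-04 -1.e+00] dp mm [ 0.37 -0.13 -1.32] turn z -0.16 F [0.14 0.53 4.86] M [ 0.142  0.056 -0.091] op 0.178 q6 -52.8
```

>>> jog_arm --rows '[{"dp": [0, 0, 0], "turn": [0, 0, -2], "grip": 0}, {"dp": [0, 0, 0], "turn": [0, 0, -4], "grip": 0}, {"dp": [0, 0, 0], "turn": [0, 0, -6], "grip": 0}, {"dp": [0, 0, 0], "turn": [0, 0, -6], "grip": 0}]'

```text
time_s: 16.55
position: [0.5375, -0.1744, 0.1665]
tcp_rot: [[-0.493, 0.87, 0.0], [0.87, 0.493, -0.0], [-0.0, 0.0, -1.0]]
force: [-0.1, 0.9, 3.8]
opening: 0.181
```

Run:
```python
from h import *
goto(.5374,-.1742,.168,29.7)
```

```text
t 16.55 pos [ 0.5375 -0.1744  0.1665] yaw 29.54 tilt z [ 2.e-04 -2.e-04 -1.e+00] dp mm [ 0.23  0.03 -1.52] turn z -0.16 F [-0.08  0.88  3.81] M [ 0.105  0.029 -0.043] op 0.181 q6 -58.8
```

>>> jog_arm --rows '[{"dp": [0, 0, 0], "turn": [0, 0, -2], "grip": 0}, {"dp": [0, 0, 0], "turn": [0, 0, -4], "grip": 0}, {"dp": [0, 0, 0], "turn": [0, 0, -4], "grip": 0}]'

```text
time_s: 16.85
position: [0.5368, -0.1742, 0.1652]
tcp_rot: [[-0.553, 0.833, -0.002], [0.833, 0.553, 0.0], [0.001, -0.001, -1.0]]
force: [0.7, 0.1, -3.6]
opening: 0.181
```

Run:
```python
from h import *
goto(.5374,-.1742,.168,33.7)
```

```text
t 16.85 pos [ 0.5368 -0.1742  0.1652] yaw 33.54 tilt z [-1.5e-03  5.0e-04 -1.0e+00] dp mm [-0.28  0.5  -2.77] turn z -0.16 F [ 0.73  0.06 -3.64] M [-0.11  -0.19   0.019] op 0.181 q6 -62.8
```

The force fell back to free and the key dropped: engaged at yaw 33.5°. I'll turn slightly further to centre in the play and lower.

>>> jog_arm --rows '[{"dp": [0, 0, 0.5], "turn": [0, 0, -1], "grip": 0}, {"dp": [0, 0, 1.5], "turn": [0, 0, -2], "grip": 0}, {"dp": [0, 0, 2.5], "turn": [0, 0, -2], "grip": 0}, {"dp": [0, 0, 2.5], "turn": [0, 0, -2], "grip": 0}]'

```text
time_s: 17.25
position: [0.537, -0.1742, 0.1635]
tcp_rot: [[-0.582, 0.813, -0.001], [0.813, 0.582, 0.0], [0.001, -0.001, -1.0]]
force: [0.8, 0.0, -3.1]
opening: 0.179
```

Run:
```python
from h import *
goto(.5374,-.1742,.1537,33.7)
```

```text
t 17.25 pos [ 0.537  -0.1742  0.1635] yaw 35.62 tilt z [-9.e-04  4.e-04 -1.e+00] dp mm [-0.19  0.31  9.8 ] turn z 1.92 F [ 0.81  0.01 -3.12] M [-0.113 -0.008 -0.024] op 0.179 q6 -64.9
```

>>> jog_arm --rows '[{"dp": [0, 0, 1], "turn": [0, 0, 0], "grip": 0}, {"dp": [0, 0, 2], "turn": [0, 0, 0], "grip": 0}, {"dp": [0, 0, 3], "turn": [0, 0, 0], "grip": 0}, {"dp": [0, 0, 4], "turn": [0, 0, 0], "grip": 0}, {"dp": [0, 0, 5], "turn": [0, 0, 0], "grip": 0}, {"dp": [0, 0, 6], "turn": [0, 0, 0], "grip": 0}, {"dp": [0, 0, 7], "turn": [0, 0, 0], "grip": 0}, {"dp": [0, 0, 7], "turn": [0, 0, 0], "grip": 0}]'

```text
time_s: 18.05
position: [0.5373, -0.1743, 0.1568]
tcp_rot: [[-0.583, 0.813, -0.0], [0.813, 0.583, 0.0], [0.0, -0.0, -1.0]]
force: [0.6, -0.1, -3.2]
opening: 0.185
```

Run:
```python
from h import *
goto(.5374,-.1742,.1537,33.7)
```

```text
t 18.05 pos [ 0.5373 -0.1743  0.1568] yaw 35.64 tilt z [-3.e-04  2.e-04 -1.e+00] dp mm [0.01 0.12 3.07] turn z 1.94 F [ 0.56 -0.06 -3.18] M [-0.057 -0.024  0.013] op 0.185 q6 -64.9
```

>>> jog_arm --rows '[{"dp": [0, 0, 0.5], "turn": [0, 0, 0], "grip": 0}, {"dp": [0, 0, 1], "turn": [0, 0, 0], "grip": 0}, {"dp": [0, 0, 1.5], "turn": [0, 0, 0], "grip": 0}, {"dp": [0, 0, 2], "turn": [0, 0, 0], "grip": 0}, {"dp": [0, 0, 2.3], "turn": [0, 0, 0], "grip": 0}, {"dp": [0, 0, 2.3], "turn": [0, 0, 0], "grip": 0}]'

```text
time_s: 18.65
position: [0.5374, -0.1743, 0.1546]
tcp_rot: [[-0.583, 0.813, -0.0], [0.813, 0.583, 0.0], [0.0, -0.0, -1.0]]
force: [-0.6, 0.2, -2.4]
opening: 0.183
```

Run:
```python
from h import *
goto(.5374,-.1742,.1537,33.7)
```

```text
t 18.65 pos [ 0.5374 -0.1743  0.1546] yaw 35.64 tilt z [-1.e-04  1.e-04 -1.e+00] dp mm [0.09 0.1  0.9 ] turn z 1.94 F [-0.55  0.24 -2.37] M [-0.039 -0.012 -0.023] op 0.183 q6 -64.9
```

>>> jog_arm --rows '[{"dp": [0, 0, 0.3], "turn": [0, 0, 0], "grip": 0}, {"dp": [0, 0, 0.6], "turn": [0, 0, 0], "grip": 0}, {"dp": [0, 0, 0.9], "turn": [0, 0, 0], "grip": 0}, {"dp": [0, 0, 1.0], "turn": [0, 0, 0], "grip": 0}, {"dp": [0, 0, 1.0], "turn": [0, 0, 0], "grip": 0}]'

```text
time_s: 19.15
position: [0.5375, -0.1744, 0.1538]
tcp_rot: [[-0.583, 0.813, 0.0], [0.813, 0.583, -0.0], [-0.0, 0.0, -1.0]]
force: [-0.2, -0.3, -2.0]
opening: 0.178
```

Run:
```python
from h import *
goto(.5374,-.1742,.1537,33.7)
```

```text
t 19.15 pos [ 0.5375 -0.1744  0.1538] yaw 35.64 tilt z [ 3.e-04 -1.e-04 -1.e+00] dp mm [0.2  0.04 0.11] turn z 1.94 F [-0.17 -0.29 -1.97] M [-0.032 -0.017 -0.025] op 0.178 q6 -64.9
```

>>> jog_arm --rows '[{"dp": [0, 0, 0.3], "turn": [0, 0, 0], "grip": 0}, {"dp": [0, 0, 0.5], "turn": [0, 0, 0], "grip": 0}, {"dp": [0, 0, 0.5], "turn": [0, 0, 0], "grip": 0}]'

```text
time_s: 19.45
position: [0.5377, -0.1745, 0.1537]
tcp_rot: [[-0.583, 0.813, 0.001], [0.813, 0.583, -0.0], [-0.001, 0.0, -1.0]]
force: [-1.6, 0.0, 1.9]
opening: 0.184
```

Run:
```python
from h import *
goto(.5374,-.1742,.1537,33.7)
```

```text
t 19.45 pos [ 0.5377 -0.1745  0.1537] yaw 35.64 tilt z [ 9.e-04 -5.e-04 -1.e+00] dp mm [ 0.44 -0.07  0.01] turn z 1.94 F [-1.64  0.02  1.85] M [-0.035  0.173 -0.011] op 0.184 q6 -64.9
```

Seated on the floor (z 0.1537 as predicted, contact 5 N). I'll ease off and turn clockwise.

>>> jog_arm --rows '[{"dp": [0, 0, -0.4], "turn": [0, 0, 2], "grip": 0}, {"dp": [0, 0, -0.4], "turn": [0, 0, 6], "grip": 0}, {"dp": [0, 0, -0.4], "turn": [0, 0, 10], "grip": 0}, {"dp": [0, 0, -0.4], "turn": [0, 0, 14], "grip": 0}, {"dp": [0, 0, -0.4], "turn": [0, 0, 18], "grip": 0}, {"dp": [0, 0, -0.4], "turn": [0, 0, 22], "grip": 0}, {"dp": [0, 0, -0.4], "turn": [0, 0, 26], "grip": 0}, {"dp": [0, 0, -0.4], "turn": [0, 0, 30], "grip": 0}, {"dp": [0, 0, -0.4], "turn": [0, 0, 30], "grip": 0}]'

```text
time_s: 20.35
position: [0.5373, -0.1745, 0.1537]
tcp_rot: [[-0.099, 0.995, -0.0], [0.995, 0.099, -0.0], [-0.0, -0.0, -1.0]]
force: [-0.0, -0.6, 1.1]
opening: 0.181
```

Run:
```python
from h import *
goto(.5374,-.1742,.1537,33.7)
p,d=vision.capture("top")
cv2.imwrite("pics/t4.png",cv2.cvtColor(cv2.resize(p[150:230,290:390],None,fx=6,fy=6),cv2.COLOR_RGB2BGR))
p,d=vision.capture("scene")
cv2.imwrite("pics/s4.png",cv2.cvtColor(cv2.resize(p[210:340,250:370],None,fx=4.5,fy=4.5),cv2.COLOR_RGB2BGR))
```

```text
t 20.35 pos [ 0.5373 -0.1745  0.1537] yaw 5.67 tilt z [-2.e-04 -4.e-04 -1.e+00] dp mm [0.26 0.13 0.04] turn z -28.03 F [-0.04 -0.61  1.1 ] M [-0.11   0.202  0.075] op 0.181 q6 -35.0
```

View pics/s4.png

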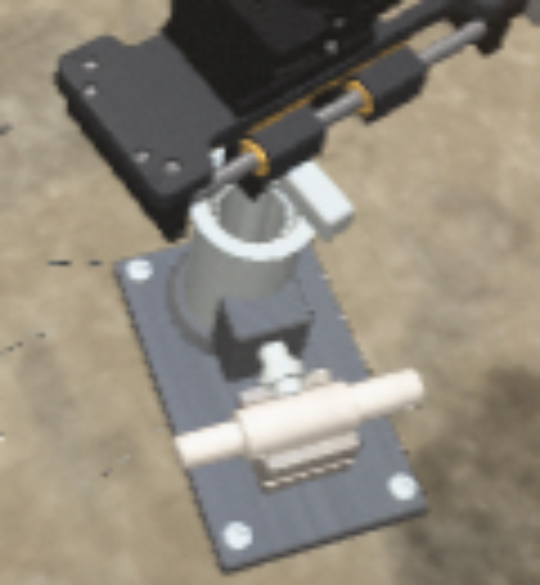

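The picture shows the key down the well and the gripper clear of the tube. The reaction moment matches stem friction. I'll continue.

>>> jog_arm --rows '[{"dp": [0, 0, 0], "turn": [0, 0, 4], "grip": 0}, {"dp": [0, 0, 0], "turn": [0, 0, 8], "grip": 0}, {"dp": [0, 0, 0], "turn": [0, 0, 12], "grip": 0}, {"dp": [0, 0, 0], "turn": [0, 0, 16], "grip": 0}, {"dp": [0, 0, 0], "turn": [0, 0, 20], "grip": 0}, {"dp": [0, 0, 0], "turn": [0, 0, 24], "grip": 0}, {"dp": [0, 0, 0], "turn": [0, 0, 26], "grip": 0}, {"dp": [0, 0, 0], "turn": [0, 0, 26], "grip": 0}]'

```text
time_s: 21.25
position: [0.5371, -0.1743, 0.1537]
tcp_rot: [[0.347, 0.938, -0.001], [0.938, -0.347, 0.0], [-0.0, -0.0, -1.0]]
force: [-1.5, -0.1, 2.9]
opening: 0.182
```

Run:
```python
from h import *
goto(.5374,-.1742,.1537,-20.3)
print([bot.read_state()['moment'][2].round(3)])
```

```text
t 21.25 pos [ 0.5371 -0.1743  0.1537] yaw -20.28 tilt z [-5.e-04  0.e+00 -1.e+00] dp mm [0.19 0.2  0.05] turn z 0.02 F [-1.47 -0.14  2.89] M [-0.086  0.37   0.104] op 0.182 q6 -9.0
[np.float64(0.104)]
```

>>> jog_arm --rows '[{"dp": [0, 0, -0.2], "turn": [0, 0, 1.5], "grip": 0}, {"dp": [0, 0, -0.2], "turn": [0, 0, 3], "grip": 0}, {"dp": [0, 0, -0.2], "turn": [0, 0, 4], "grip": 0}, {"dp": [0, 0, -0.2], "turn": [0, 0, 4], "grip": 0}]'

```text
time_s: 21.65
position: [0.5372, -0.1743, 0.1538]
tcp_rot: [[0.413, 0.911, -0.0], [0.911, -0.413, 0.0], [-0.0, -0.0, -1.0]]
force: [-2.1, 0.9, 1.4]
opening: 0.178
```

Run:
```python
from h import *
goto(.5374,-.1742,.1537,-24.3)
```

```text
t 21.65 pos [ 0.5372 -0.1743  0.1538] yaw -24.37 tilt z [-4.e-04  2.e-04 -1.e+00] dp mm [0.16 0.14 0.05] turn z -0.07 F [-2.07  0.92  1.39] M [-0.037  0.47   0.117] op 0.178 q6 -4.9
```

>>> jog_arm --rows '[{"dp": [0, 0, 0], "turn": [0, 0, 1.5], "grip": 0}, {"dp": [0, 0, 0], "turn": [0, 0, 3], "grip": 0}, {"dp": [0, 0, 0], "turn": [0, 0, 3], "grip": 0}]'

```text
time_s: 21.95
position: [0.5373, -0.1743, 0.1537]
tcp_rot: [[0.46, 0.888, -0.0], [0.888, -0.46, 0.0], [-0.0, -0.0, -1.0]]
force: [-1.3, 0.5, 2.0]
opening: 0.179
```

Run:
```python
from h import *
goto(.5374,-.1742,.1537,-27.3)
```

```text
t 21.95 pos [ 0.5373 -0.1743  0.1537] yaw -27.38 tilt z [-3.e-04  1.e-04 -1.e+00] dp mm [0.12 0.07 0.04] turn z -0.08 F [-1.26  0.51  2.02] M [0.013 0.515 0.244] op 0.179 q6 -1.9
```

>>> jog_arm --rows '[{"dp": [0, 0, 0], "turn": [0, 0, 1], "grip": 0}, {"dp": [0, 0, 0], "turn": [0, 0, 2], "grip": 0}, {"dp": [0, 0, 0], "turn": [0, 0, 2], "grip": 0}]'

```text
time_s: 22.25
position: [0.5373, -0.1743, 0.1538]
tcp_rot: [[0.49, 0.872, -0.0], [0.872, -0.49, -0.0], [-0.0, -0.0, -1.0]]
force: [-1.3, 0.1, 1.8]
opening: 0.177
```

Run:
```python
from h import *
goto(.5374,-.1742,.1537,-29.3)
```

```text
t 22.25 pos [ 0.5373 -0.1743  0.1538] yaw -29.36 tilt z [-2.e-04 -0.e+00 -1.e+00] dp mm [0.1  0.01 0.05] turn z -0.06 F [-1.32  0.12  1.8 ] M [0.086 0.502 0.4  ] op 0.177 q6 0.1
```

The moment is rising steadily against the stop. I'll turn a little more, then check the jaw by eye.

>>> jog_arm --rows '[{"dp": [0, 0, 0], "turn": [0, 0, 1], "grip": 0}, {"dp": [0, 0, 0], "turn": [0, 0, 2], "grip": 0}, {"dp": [0, 0, 0], "turn": [0, 0, 2], "grip": 0}]'

```text
time_s: 22.55
position: [0.5374, -0.1743, 0.1538]
tcp_rot: [[0.52, 0.854, 0.0], [0.854, -0.52, -0.0], [0.0, 0.0, -1.0]]
force: [-1.4, 0.7, 1.6]
opening: 0.178
```

Run:
```python
from h import *
goto(.5374,-.1742,.1537,-31.3)
p,d=vision.capture("scene"); a=np.load("scene0.npz")['p']
f=lambda q:cv2.resize(q[240:340,265:350],None,fx=4.5,fy=5)
cv2.imwrite("pics/s5.png",cv2.cvtColor(np.hstack([f(a),f(p)]),cv2.COLOR_RGB2BGR))
z=d; X=cloud("scene",z); z0=np.load("scene0.npz")['d'];X0=cloud("scene",z0)
# jaw top front along base y
yb=np.array([.184,.983]); xb=np.array([.983,-.184]); O=np.array([.5278,-.2177])
for Y,dd in((X0,z0),(X,z)):
    q=(Y[...,:2]-O)*1000; b=q@yb; a=q@xb
    m=(dd>0)&(abs(a)<12)&(b>-20)&(b<20)&(Y[...,2]>.03)&(Y[...,2]<.07)
    for lo in range(-20,20,4):
        k=m&(b>=lo)&(b<lo+4); print(lo,k.sum(),np.median(Y[k][:,2]).round(4) if k.any() else None,end=' | ')
    print()
```

```text
t 22.55 pos [ 0.5374 -0.1743  0.1538] yaw -31.37 tilt z [ 1.e-04 -0.e+00 -1.e+00] dp mm [ 0.08 -0.09  0.06] turn z -0.07 F [-1.38  0.73  1.6 ] M [0.075 0.454 0.58 ] op 0.178 q6 2.1
-20 21 0.043 | -16 24 0.0471 | -12 21 0.0504 | -8 14 0.0508 | -4 9 0.0476 | 0 53 0.0553 | 4 19 0.0609 | 8 19 0.0615 | 12 20 0.0615 | 16 24 0.0623 | 
-20 23 0.0505 | -16 8 0.0501 | -12 12 0.0476 | -8 10 0.0464 | -4 12 0.0483 | 0 53 0.0525 | 4 20 0.061 | 8 19 0.0617 | 12 21 0.0615 | 16 21 0.0624 |
```

View pics/s5.png

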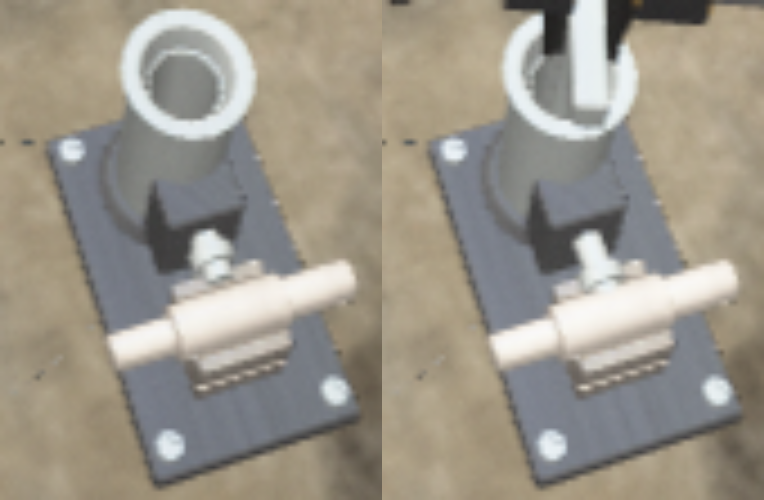

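The jaw (right panel, white tip at (597,262)) has advanced about 10 mm and meets the shaft. Mz is 0.58 N m against the stop. I'll relieve the twist and draw the key out.

>>> jog_arm --rows '[{"dp": [0, 0, 0], "turn": [0, 0, -2], "grip": 0}, {"dp": [0, 0, 0], "turn": [0, 0, -4], "grip": 0}, {"dp": [0, 0, 0], "turn": [0, 0, -6.5], "grip": 0}, {"dp": [0, 0, 0], "turn": [0, 0, -6.5], "grip": 0}, {"dp": [0, 0, -0.5], "turn": [0, 0, -6.5], "grip": 0}, {"dp": [0, 0, -1], "turn": [0, 0, -6.5], "grip": 0}]'

```text
time_s: 23.2
position: [0.537, -0.1741, 0.1539]
tcp_rot: [[0.422, 0.907, -0.001], [0.907, -0.422, 0.001], [0.0, -0.001, -1.0]]
force: [-1.4, 1.1, -5.9]
opening: 0.179
```

Run:
```python
from h import *
goto(.5374,-.1743,.1737,-25)
```

```text
t 23.2 pos [ 0.537  -0.1741  0.1539] yaw -24.94 tilt z [-1.e-03  8.e-04 -1.e+00] dp mm [  0.02   0.44 -19.78] turn z 0.06 F [-1.44  1.07 -5.85] M [-0.11   0.274  0.079] op 0.179 q6 -4.4
```

>>> jog_arm --rows '[{"dp": [0, 0, -0.2], "turn": [0, 0, -1.5], "grip": 0}, {"dp": [0, 0, -0.4], "turn": [0, 0, -3], "grip": 0}, {"dp": [0, 0, -1], "turn": [0, 0, -3], "grip": 0}, {"dp": [0, 0, -1], "turn": [0, 0, -3], "grip": 0}]'

```text
time_s: 23.6
position: [0.5373, -0.1742, 0.1557]
tcp_rot: [[0.372, 0.928, -0.0], [0.928, -0.372, 0.0], [0.0, -0.0, -1.0]]
force: [-0.7, -0.1, -4.8]
opening: 0.178
```

Run:
```python
from h import *
goto(.5374,-.1743,.1737,-22)
```

```text
t 23.6 pos [ 0.5373 -0.1742  0.1557] yaw -21.87 tilt z [-3.e-04  3.e-04 -1.e+00] dp mm [ -0.04   0.12 -18.04] turn z 0.13 F [-0.68 -0.12 -4.81] M [-0.042  0.404 -0.003] op 0.178 q6 -7.4
```

Free now. I'll lift it gently off the stem.

>>> jog_arm --rows '[{"dp": [0, 0, -1], "turn": [0, 0, 0], "grip": 0}, {"dp": [0, 0, -3], "turn": [0, 0, 0], "grip": 0}, {"dp": [0, 0, -5], "turn": [0, 0, 0], "grip": 0}, {"dp": [0, 0, -8], "turn": [0, 0, 0], "grip": 0}, {"dp": [0, 0, -11], "turn": [0, 0, 0], "grip": 0}, {"dp": [0, 0, -14], "turn": [0, 0, 0], "grip": 0}]'

```text
time_s: 24.2
position: [0.5378, -0.1745, 0.1703]
tcp_rot: [[0.372, 0.928, 0.001], [0.928, -0.372, -0.001], [-0.0, 0.001, -1.0]]
force: [0.2, 0.1, -4.0]
opening: 0.186
```

Run:
```python
from h import *
goto(.5374,-.1743,.29,-22)
```

```text
t 24.2 pos [ 0.5378 -0.1745  0.1703] yaw -21.86 tilt z [ 1.2e-03 -5.0e-04 -1.0e+00] dp mm [ 2.0000e-02 -3.0000e-01 -1.1975e+02] turn z 0.14 F [ 0.16  0.11 -3.97] M [-0.145  0.073  0.008] op 0.186 q6 -7.4
```

>>> jog_arm --rows '[{"dp": [0, 0, -5], "turn": [0, 0, 0], "grip": 0}, {"dp": [0, 0, -12], "turn": [0, 0, 0], "grip": 0}, {"dp": [0, 0, -22], "turn": [0, 0, 0], "grip": 0}, {"dp": [0, 0, -34], "turn": [0, 0, 0], "grip": 0}, {"dp": [0, 0, -48], "turn": [0, 0, 0], "grip": 0}, {"dp": [0, 0, -64], "turn": [0, 0, 0], "grip": 0}, {"dp": [0, 0, -82], "turn": [0, 0, 0], "grip": 0}, {"dp": [0, 0, -102], "turn": [0, 0, 0], "grip": 0}, {"dp": [0, 0, -118], "turn": [0, 0, 0], "grip": 0}, {"dp": [0, 0, -125], "turn": [0, 0, 0], "grip": 0}]'

```text
time_s: 25.2
position: [0.5383, -0.1748, 0.2976]
tcp_rot: [[0.372, 0.928, 0.004], [0.928, -0.372, -0.002], [-0.001, 0.005, -1.0]]
force: [-0.0, -0.2, -4.1]
opening: 0.187
```

Run:
```python
from h import *
goto(.482,.1532,.295,-10.3)
for n in("top","scene"):
    p,d=vision.capture(n); np.savez(n+"6.npz",p=p,d=d)
cv2.imwrite("pics/s6.png",cv2.cvtColor(cv2.resize(p[170:340,240:380],None,fx=3.5,fy=3.5),cv2.COLOR_RGB2BGR))
```

```text
t 25.2 pos [ 0.5383 -0.1748  0.2976] yaw -21.85 tilt z [ 0.0041 -0.0023 -1.    ] dp mm [ 283.45 -174.33    1.58] turn z -11.55 F [-0.02 -0.25 -4.12] M [-0.094  0.086 -0.003] op 0.187 q6 -7.4
```

View pics/s6.png

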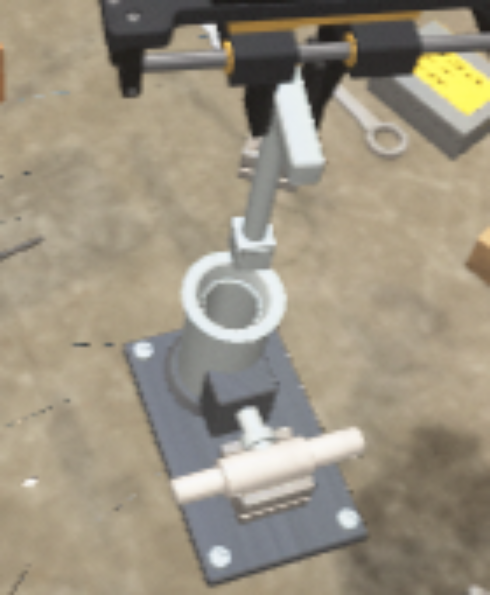

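The key is out and the jaw stays clamped. I'll carry it back over the stand.

>>> jog_arm --rows '[{"dp": [12, -8, 0], "turn": [0, 0, -1], "grip": 0}, {"dp": [45, -28, 0], "turn": [0, 0, -2], "grip": 0}, {"dp": [82, -50, 0], "turn": [0, 0, -4], "grip": 0}, {"dp": [119, -73, 0], "turn": [0, 0, -5], "grip": 0}, {"dp": [156, -96, 0], "turn": [0, 0, -7], "grip": 0}, {"dp": [193, -119, 0], "turn": [0, 0, -8], "grip": 0}, {"dp": [230, -141, 0], "turn": [0, 0, -10], "grip": 0}, {"dp": [258, -159, 0], "turn": [0, 0, -11], "grip": 0}, {"dp": [276, -170, 0], "turn": [0, 0, -11.5], "grip": 0}, {"dp": [283.5, -174.3, 0], "turn": [0, 0, -11.5], "grip": 0}]'

```text
time_s: 26.3
position: [0.4788, 0.1562, 0.2937]
tcp_rot: [[0.176, 0.984, -0.003], [0.984, -0.176, 0.001], [-0.0, -0.004, -1.0]]
force: [0.4, 0.0, -4.2]
opening: 0.184
```

>>> jog_arm --rows '[{"dp": [0, 0, 5], "turn": [0, 0, 0], "grip": 0}, {"dp": [0, 0, 20], "turn": [0, 0, 0], "grip": 0}, {"dp": [0, 0, 40], "turn": [0, 0, 0], "grip": 0}, {"dp": [0, 0, 55], "turn": [0, 0, 0], "grip": 0}, {"dp": [0, 0, 65], "turn": [0, 0, 0], "grip": 0}, {"dp": [0, 0, 68], "turn": [0, 0, 0], "grip": 0}, {"dp": [0, 0, 68], "turn": [0, 0, 0], "grip": 0}, {"dp": [0, 0, 68], "turn": [0, 0, 0], "grip": 0}]'

```text
time_s: 27.1
position: [0.4818, 0.1534, 0.2273]
tcp_rot: [[0.18, 0.984, 0.001], [0.984, -0.18, 0.0], [0.0, 0.001, -1.0]]
force: [-0.5, 0.3, -2.9]
opening: 0.181
```

Run:
```python
from h import *
s=bot.read_state(); goto(.4823,.1533,.2067,-10.3,s)
A=s['position'][:2]; yk=np.array([np.cos(np.radians(79.7)),np.sin(np.radians(79.7))]); xk=np.array([yk[1],-yk[0]])
for n in("top","scene"):
    p,d=vision.capture(n); X=cloud(n,d)
    cv2.imwrite(f"pics/{n}7.png",cv2.cvtColor(cv2.resize(p[110:220,170:270] if n=="scene" else p[160:250,140:240],None,fx=5,fy=5),cv2.COLOR_RGB2BGR))
    q=(X[...,:2]-A)*1000; a=q@yk; b=q@xk
    for side in(1,-1):
        m=(d>0)&(abs(X[...,2]-.224)<.006)&(abs(b)<20)&(a*side>14)&(a*side<70)
        if m.sum()>5: print(n,side,m.sum(),'x',np.percentile(b[m],[0,5,50,95,100]).round(1),'y',np.percentile(a[m],[0,50,100]).round(1),'yaw',cv2.minAreaRect((X[m][:,:2]*1000).astype(np.float32))[2])
    if n=="scene":
      c=vision.camera_info('scene')['position'][:2]; vd=c-A; vd/=np.linalg.norm(vd); pr=np.array([-vd[1],vd[0]]); print('pr',pr)
      for lo,hi in((.07,.08),(.09,.11),(.11,.15),(.15,.19)):
        m=(d>0)&(np.hypot(q[...,0],q[...,1])<25)&(X[...,2]>lo)&(X[...,2]<hi)
        if m.sum()>4: l=q[m]@pr; print(lo,m.sum(),l.min().round(1),l.max().round(1),((l.min()+l.max())/2).round(2),'tow',np.percentile(q[m]@vd,90).round(1))
    z0=np.load(n+"0.npz"); Y=cloud(n,z0['d']); m=(z0['d']>0)&(abs(Y[...,2]-.0645)<.004)&(abs(Y[...,0]-.4815)<.08)&(abs(Y[...,1]-.1535)<.08)
    r=cv2.minAreaRect((Y[m][:,:2]*1000).astype(np.float32)); print('stand',np.round(r[0],2),np.round(r[1],1))
```

```text
t 27.1 pos [0.4818 0.1534 0.2273] yaw -10.38 tilt z [ 0.0014  0.     -1.    ] dp mm [-0.03  0.45 20.58] turn z -0.08 F [-0.51  0.27 -2.87] M [-0.125  0.048  0.018] op 0.181 q6 15.4
stand [481.03 153.68] [95.6 75. ]
pr [ 0.9399347 -0.3413543]
0.09 52 -11.5 11.0 -0.26 tow 10.8
0.11 82 -9.2 11.2 1.0 tow 7.1
0.15 66 -6.8 6.9 0.03 tow 5.8
stand [482.5  153.98] [97.7 75.6]
```

View pics/scene7.png

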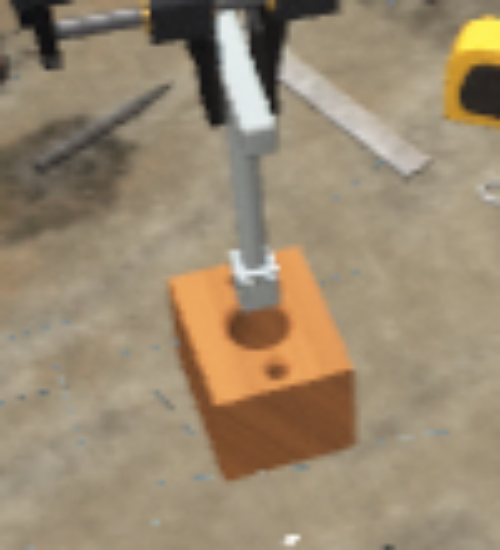

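The socket hangs right over the hole (crop: socket end (258,295), hole centre (258,325)). I'm within 0.3 mm of the estimated centre, so I'll lower.

>>> jog_arm --rows '[{"dp": [0.2, -0.2, 4], "turn": [0, 0, 0], "grip": 0}, {"dp": [0.2, -0.2, 10], "turn": [0, 0, 0], "grip": 0}, {"dp": [0.2, -0.2, 15], "turn": [0, 0, 0], "grip": 0}, {"dp": [0.2, -0.2, 18], "turn": [0, 0, 0], "grip": 0}, {"dp": [0.2, -0.2, 20], "turn": [0, 0, 0], "grip": 0}, {"dp": [0.2, -0.2, 21], "turn": [0, 0, 0], "grip": 0}, {"dp": [0.2, -0.2, 22], "turn": [0, 0, 0], "grip": 0}, {"dp": [0.2, -0.2, 23], "turn": [0, 0, 0], "grip": 0}, {"dp": [0.2, -0.2, 24], "turn": [0, 0, 0], "grip": 0}]'

```text
time_s: 28.1
position: [0.4811, 0.1539, 0.2028]
tcp_rot: [[0.18, 0.984, 0.0], [0.984, -0.18, 0.0], [0.0, 0.0, -1.0]]
force: [-0.4, -0.2, -3.3]
opening: 0.182
```

Run:
```python
from h import *
goto(.4816,.1535,.1567,-10.3)
```

```text
t 28.1 pos [0.4811 0.1539 0.2028] yaw -10.36 tilt z [ 4.e-04  0.e+00 -1.e+00] dp mm [-0.32  0.51 46.12] turn z -0.06 F [-0.44 -0.24 -3.3 ] M [-0.025  0.07   0.006] op 0.182 q6 15.4
```

In the hole (tip about 0.061) with no contact.

>>> jog_arm --rows '[{"dp": [-0.3, 0.5, 2], "turn": [0, 0, 0], "grip": 0}, {"dp": [-0.3, 0.5, 6], "turn": [0, 0, 0], "grip": 0}, {"dp": [-0.3, 0.5, 11], "turn": [0, 0, 0], "grip": 0}, {"dp": [-0.3, 0.5, 16], "turn": [0, 0, 0], "grip": 0}, {"dp": [-0.3, 0.5, 21], "turn": [0, 0, 0], "grip": 0}, {"dp": [-0.3, 0.5, 26], "turn": [0, 0, 0], "grip": 0}, {"dp": [-0.3, 0.5, 31], "turn": [0, 0, 0], "grip": 0}, {"dp": [-0.3, 0.5, 36], "turn": [0, 0, 0], "grip": 0}, {"dp": [-0.3, 0.5, 40], "turn": [0, 0, 0], "grip": 0}, {"dp": [-0.3, 0.5, 42], "turn": [0, 0, 0], "grip": 0}]'

```text
time_s: 29.1
position: [0.4813, 0.1535, 0.1603]
tcp_rot: [[0.18, 0.984, -0.001], [0.984, -0.18, -0.0], [-0.0, -0.001, -1.0]]
force: [0.5, -1.1, -2.7]
opening: 0.178
```

Run:
```python
from h import *
goto(.4816,.1535,.1567,-10.3)
```

```text
t 29.1 pos [0.4813 0.1535 0.1603] yaw -10.36 tilt z [-7.e-04 -1.e-04 -1.e+00] dp mm [0.06 0.32 3.56] turn z -0.06 F [ 0.45 -1.13 -2.73] M [-0.076  0.028 -0.085] op 0.178 q6 15.4
```

>>> jog_arm --rows '[{"dp": [0, 0, 1], "turn": [0, 0, 0], "grip": 0}, {"dp": [0, 0, 2], "turn": [0, 0, 0], "grip": 0}, {"dp": [0, 0, 3], "turn": [0, 0, 0], "grip": 0}, {"dp": [0, 0, 3.6], "turn": [0, 0, 0], "grip": 0}, {"dp": [0, 0, 3.9], "turn": [0, 0, 0], "grip": 0}, {"dp": [0, 0, 3.9], "turn": [0, 0, 0], "grip": 0}]'

```text
time_s: 29.7
position: [0.4815, 0.1535, 0.1569]
tcp_rot: [[0.18, 0.984, 0.0], [0.984, -0.18, -0.0], [-0.0, 0.0, -1.0]]
force: [-0.1, 0.4, -2.5]
opening: 0.182
```

Run:
```python
from h import *
goto(.4816,.1535,.1567,-10.3)
```

```text
t 29.7 pos [0.4815 0.1535 0.1569] yaw -10.36 tilt z [ 1.e-04 -0.e+00 -1.e+00] dp mm [0.02 0.13 0.2 ] turn z -0.06 F [-0.08  0.43 -2.53] M [-0.071  0.057 -0.079] op 0.182 q6 15.4
```

>>> jog_arm --rows '[{"dp": [0, 0, 0.3], "turn": [0, 0, 0], "grip": 0}, {"dp": [0, 0, 0.5], "turn": [0, 0, 0], "grip": 0}, {"dp": [0, 0, 0.5], "turn": [0, 0, 0], "grip": 0}]'

```text
time_s: 30.0
position: [0.4817, 0.1535, 0.1567]
tcp_rot: [[0.18, 0.984, 0.001], [0.984, -0.18, 0.0], [0.0, 0.001, -1.0]]
force: [-0.2, -0.5, 0.3]
opening: 0.179
```

Run:
```python
from h import *
goto(.4816,.1535,.1567,-10.3)
```

```text
t 30.0 pos [0.4817 0.1535 0.1567] yaw -10.36 tilt z [ 8.e-04  0.e+00 -1.e+00] dp mm [-0.07 -0.14  0.03] turn z -0.06 F [-0.16 -0.53  0.34] M [-0.149  0.137  0.052] op 0.179 q6 15.4
```

Bottomed at 0.1567, the same height as at pickup, with about 3.5 N. I'll release slowly.

>>> jog_arm --rows '[{"dp": [0, 0, 0], "turn": [0, 0, 0], "grip": 0.25}, {"dp": [0, 0, 0], "turn": [0, 0, 0], "grip": 0.35}, {"dp": [0, 0, 0], "turn": [0, 0, 0], "grip": 0.5}, {"dp": [0, 0, 0], "turn": [0, 0, 0], "grip": 0.7}, {"dp": [0, 0, 0], "turn": [0, 0, 0], "grip": 0.8}, {"dp": [0, 0, 0], "turn": [0, 0, 0], "grip": 0.8}, {"dp": [0, 0, 0], "turn": [0, 0, 0], "grip": 0.8}, {"dp": [0, 0, 0], "turn": [0, 0, 0], "grip": 0.8}, {"dp": [0, 0, 0], "turn": [0, 0, 0], "grip": 0.8}, {"dp": [0, 0, 0], "turn": [0, 0, 0], "grip": 0.8}]'

```text
time_s: 31.0
position: [0.4815, 0.1535, 0.1563]
tcp_rot: [[0.18, 0.984, 0.0], [0.984, -0.18, 0.0], [0.0, -0.0, -1.0]]
force: [0.4, 0.3, 0.5]
opening: 0.794
```

>>> jog_arm --rows '[{"dp": [0, 0, 0], "turn": [0, 0, 0], "grip": 0.8}, {"dp": [0, 0, 0], "turn": [0, 0, 0], "grip": 0.8}, {"dp": [0, 0, -5], "turn": [0, 0, 0], "grip": 0.8}, {"dp": [0, 0, -15], "turn": [0, 0, 0], "grip": 0.8}, {"dp": [0, 0, -30], "turn": [0, 0, 0], "grip": 0.8}, {"dp": [0, 0, -50], "turn": [0, 0, 0], "grip": 0.8}, {"dp": [0, 0, -80], "turn": [0, 0, 0], "grip": 0.8}, {"dp": [0, 0, -110], "turn": [0, 0, 0], "grip": 0.8}, {"dp": [0, 0, -130], "turn": [0, 0, 0], "grip": 0.8}, {"dp": [0, 0, -130], "turn": [0, 0, 0], "grip": 0.8}]'

```text
time_s: 32.0
position: [0.4835, 0.1538, 0.2902]
tcp_rot: [[0.18, 0.984, 0.008], [0.984, -0.18, 0.001], [0.002, 0.008, -1.0]]
force: [1.3, 0.0, -0.8]
opening: 0.801
```

Run:
```python
from h import *
goto(.4816,.1535,.1567,-10.3)
p,d=vision.capture("scene"); X=cloud("scene",d)
m=(d>0)&(abs(X[...,2]-.17)<.02)&(abs(X[...,0]-.4815)<.06)&(abs(X[...,1]-.1535)<.07)
m2=m&(X[...,2]>.165); q=X[m2]; print('bar',len(q),np.percentile(q[:,2],[5,50,95]).round(4),cv2.minAreaRect((q[:,:2]*1000).astype(np.float32)),np.polyfit(q[:,1],q[:,2],1))
cv2.imwrite("pics/s8.png",cv2.cvtColor(cv2.resize(p[100:340,160:380],None,fx=2.5,fy=2.5),cv2.COLOR_RGB2BGR))
```

```text
t 32.0 pos [0.4835 0.1538 0.2902] yaw -10.35 tilt z [ 8.5e-03  8.0e-04 -1.0e+00] dp mm [ -0.97  -2.92 133.49] turn z -0.05 F [ 1.28  0.02 -0.84] M [-0.115  0.096  0.009] op 0.801 q6 15.4
bar 205 [0.1684 0.1729 0.1747] ((482.1180114746094, 154.1119842529297), (100.97853088378906, 16.328922271728516), 79.60308074951172) [0.0091745  0.17112317]
```

View pics/s8.png

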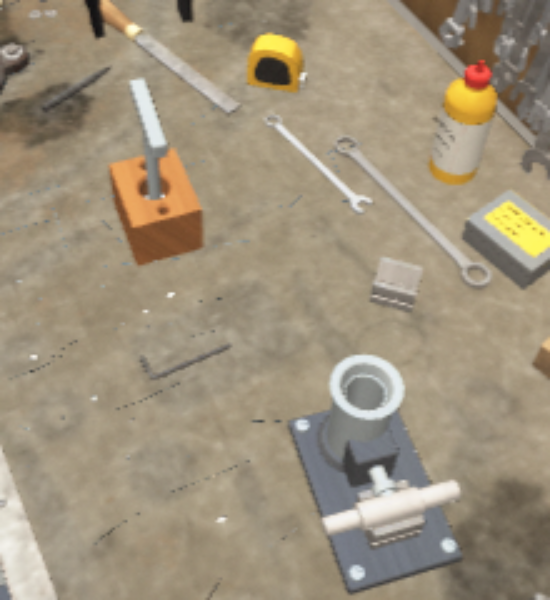

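The key stands upright and fully down in the stand, with its bar at (148,115). The jaw is on the shaft at (380,483), and the gripper is clear of everything. I'll let the arm settle and hand in.

>>> jog_arm --rows '[{"dp": [0, 0, 0], "turn": [0, 0, 0], "grip": 0.8}, {"dp": [0, 0, 0], "turn": [0, 0, 0], "grip": 0.8}, {"dp": [0, 0, 0], "turn": [0, 0, 0], "grip": 0.8}]'

```text
time_s: 32.35
position: [0.4808, 0.1534, 0.2852]
tcp_rot: [[0.18, 0.984, -0.003], [0.984, -0.18, -0.0], [-0.001, -0.003, -1.0]]
force: [-0.3, 0.5, 0.6]
opening: 0.798
```

```bash
python3 -c "
from rig import bot
print(bot.hand_in())"
```

```text
the job is handed in; nothing more can be done
None
```

The shaft is clamped and the T-key is back upright in the same hole of its stand; I handed the job in at about 32 s.

- **Seating:** I felt for the stem by turning the key anticlockwise while pressing on it with no more than about 9 N. The socket dropped over the stem after nearly a quarter turn. The tip then reached the well floor at the predicted height, with about 5 N of contact.
- **Clamping:** I turned the stem clockwise until the torque rose from about 0.1 to 0.58 N m, which I took as the stop. The picture shows the jaw about 10 mm further on and against the shaft, and it was still there after I drew the key out.
- **Return:** The key bottomed in the stand at the same height as when I picked it up. After release, the bar's top was at 0.173 m (0.174 m expected), level and in its original direction, with the gripper clear of it.

**What disagreed:**
- At the well, the cameras and the robot differed by about 1.4 mm, so I corrected the target by that amount.
- The first pass through the matching angle did not drop in. The search went round to the next matching position, 90° further on.
- Drawing the key out dragged by about 2 N until I backed it off another 3°.

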